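# Load and start the lathe's gravity blank feeder

## Task

Load the bench feeder for the next three lathe jobs: take the brass, the aluminium and the dark steel blank from the wooden rack and lower them one at a time into the open orange-lipped mouth at the top of the chute - brass first, aluminium second, steel last - setting each one down, not dropping it in, so that it rolls down and queues behind the one before. Then press the yellow release pad fully down once and let it spring back up, so that the brass blank rolls out into the blue pick-up cradle at the bottom and the aluminium and the steel move up and wait behind the stop. Leave the green blank in the rack, do not disturb the other things on the bench, and finish with the gripper clear of everything.

Things in the scene. Friction and masses are not known exactly. Their poses are not given: they have to be found in the camera images.
- brass_center (a point): Brass (yellow metal) blank, a plain solid cylinder 36 mm in diameter and 100 mm long, lying down; the point is its centre and its x axis runs along the cylinder. It starts in one of the rack's four notches, centre 44 mm above the bench. About 0.86 kg.
- aluminium_center (a point): Aluminium (bright silver) blank, a plain solid cylinder 36 mm in diameter and 100 mm long, lying down; the point is its centre and its x axis runs along the cylinder. It starts in one of the rack's four notches, centre 44 mm above the bench. About 0.27 kg.
- steel_center (a point): Dark, nearly black steel blank, a plain solid cylinder 36 mm in diameter and 100 mm long, lying down; the point is its centre and its x axis runs along the cylinder. It starts in one of the rack's four notches, centre 44 mm above the bench. About 0.80 kg.
- green_center (a point): Green plastic blank, a plain solid cylinder 36 mm in diameter and 100 mm long, lying down; the point is its centre and its x axis runs along the cylinder. It starts in one of the rack's four notches, centre 44 mm above the bench. Stays in the rack.
- rack: Fixed wooden rack, 112 x 284 mm, origin under its centre, z up. Four vee notches along its y axis, 66 mm apart (y = -99, -33, 33, 99 mm); blanks lie along its x axis, 30 mm free between neighbours, on two cheeks 32 to 46 mm either side of the middle, up to 45 mm high. Between the cheeks it is open down to the 12 mm base, so fingers fit beside a blank's middle.
- feeder: Fixed bench-top gravity feeder, beige base plate 184 x 340 mm (x -118 to 66, y -175 to 165 mm), origin on the bench, z up. The chute runs along its y axis: loading mouth (high end) at +y, cradle (low end) at -y; the yellow release pad stands on its -x side. Its highest part, the mouth's lips, is 205 mm above the bench.
- chute: The feeder's chute, tilted 17 degrees: x is level across it (along a lying blank), y uphill, z square to the runners; origin on the runners' surface below the first queued blank. 105 mm wide inside, side plates 24 mm high with slippery white liners. Blanks ride on two runners 35 to 50 mm either side of the middle, their centres at z = 18 mm; between the runners it is open below, so fingers may pass there.
- stop (a point): Place of the first queued blank's centre (chute frame 0, 0, 18 mm; chute axes); the next ones queue at y = 36 and 72 mm. Two orange hold-down rails with cross bars (top at z = 50 mm) cover the chute from y = -30 to 106 mm, so blanks can enter only by the mouth; a blank let go there rolls down to the queue in about a second.
- mouth (a point): Centre of a blank lying on the runners in the middle of the open mouth (chute frame 0, 172, 18 mm; chute axes): a blank set down here must lie along its x axis. The mouth is open from chute y = 115 to 236 mm; orange lips on both sides flare outwards up to z = 49 mm, 140 mm apart at the top; the end plate at y = 243 mm reaches z = 34 mm.
- cradle (a point): Centre of a blank lying in the blue vee-shaped pick-up cradle below the chute's low end (feeder axes).
- release_pad (a point): Centre of the top face of the round yellow release pad, 38 mm in diameter. Pressing it straight down lowers the stop in front of the first blank while a finger rises behind that blank and holds back the rest; let go, it springs up and the queue moves on. Nothing else is within 30 mm of its centre; the orange rail posts beside it stand 5 mm higher.
- release (a joint): Travel of the release pad: 0 up, 0.028 m fully down (hard stop). Spring: about 4 N to start, 9 N at the bottom. The first blank rolls out only in the last 2 mm.
- spray: White spray bottle with an orange trigger head, 75 mm across and 195 mm tall. Bystander, loose; origin on the bench below it.
- tin: Open steel tin of tools, 72 mm across, 95 mm tall (tools stick out to 160 mm). Bystander, loose; origin on the bench below it.
- chuck_key: T-shaped lathe chuck key lying flat, 125 x 130 mm, 20 mm high. Bystander, loose; origin on the bench below it.
- hammer: Hammer lying flat, about 260 mm long. Bystander, loose; origin on the bench below it.
- brush: Brush lying flat, about 200 mm long. Bystander, loose; origin on the bench below it.
- caliper: Digital caliper lying flat, 225 x 60 mm, 10 mm high. Bystander, loose; origin on the bench below it.
There are look-alikes about, which are no part of the job. Of the things shaped like the part that bears brass_center, the brass one is meant.

How it is judged (in metres and radians):
On the way, in this order (a step that is already met when the one before it is completed fails the run):
1. the brass blank lies first in the chute, against the stop (y of brass_center in the frame of chute between -0.01 and 0.01 m and x of brass_center in the frame of chute between -0.008 and 0.008 m and z of brass_center in the frame of chute between 0.01 and 0.026 m), for 0.2 s.
2. the aluminium blank has queued behind the brass one (all of step 1 and y of aluminium_center in the frame of chute between 0.026 and 0.046 m and x of aluminium_center in the frame of chute between -0.008 and 0.008 m and z of aluminium_center in the frame of chute between 0.01 and 0.026 m), for 0.2 s.
3. the steel blank has queued behind the aluminium one (all of step 2 and y of steel_center in the frame of chute between 0.062 and 0.082 m and x of steel_center in the frame of chute between -0.008 and 0.008 m and z of steel_center in the frame of chute between 0.01 and 0.026 m), for 0.2 s.
4. the release has been pressed and the brass blank lies in the cradle (distance between brass_center and cradle below 0.01 m and angle between the x axis of brass_center and the x axis of chute, either way round below 0.12 rad), for 0.2 s.
At the end, for the whole second after the job is handed in: Brass at rest in the cradle (centre within 10 mm, 0.12 rad); aluminium at the stop and steel behind it, at rest (within 10 mm along the chute, 8 mm across and in height); release pad back up (within 3 mm); green blank in its notch (within 15 mm) (all of step 4 and y of aluminium_center in the frame of chute between -0.01 and 0.01 m and x of aluminium_center in the frame of chute between -0.008 and 0.008 m and z of aluminium_center in the frame of chute between 0.01 and 0.026 m and y of steel_center in the frame of chute between 0.026 and 0.046 m and x of steel_center in the frame of chute between -0.008 and 0.008 m and z of steel_center in the frame of chute between 0.01 and 0.026 m and value of joint release below 0.003 m and linear speed of each of brass, aluminium, steel below 0.03 m/s and distance of green_center from where it was at the start of the episode below 0.015 m); the robot touches nothing.
It fails at once if a bystander (bottle, tin, chuck key, hammer, brush, caliper) is pushed more than 30 mm or tipped over (distance of any of spray, tin, chuck_key, hammer, brush, caliper from where it was at the start of the episode above 0.03 m or angle between any of spray, tin's own z axis and vertical above 0.6 rad).
It fails at once if the green blank is moved more than 20 mm (distance of green_center from where it was at the start of the episode above 0.02 m).
It fails at once if a blank is dropped into the chute from more than 30 mm above its runners ((contact force between brass and the fingers below 0.05 N and z of brass_center in the frame of chute above 0.048 m and x of brass_center in the frame of chute between -0.08 and 0.08 m and y of brass_center in the frame of chute between -0.1 and 0.26 m) or (contact force between aluminium and the fingers below 0.05 N and z of aluminium_center in the frame of chute above 0.048 m and x of aluminium_center in the frame of chute between -0.08 and 0.08 m and y of aluminium_center in the frame of chute between -0.1 and 0.26 m) or (contact force between steel and the fingers below 0.05 N and z of steel_center in the frame of chute above 0.048 m and x of steel_center in the frame of chute between -0.08 and 0.08 m and y of steel_center in the frame of chute between -0.1 and 0.26 m)).
It also fails if it takes over 72 s, if anything falls off the work surface, if the arm or the gripper's body presses on something with over 40 N, if the wrist force passes 120 N, or if a joint passes its speed limit or range.

## Robot

A 6-joint arm with a two-finger parallel gripper is mounted at the origin on the work surface. World frame = base frame: x ahead of the robot, y to its left, z up, the work surface at z = 0. Lengths are in mm, angles in rad, forces in N, time in s.
With the tool pointing down it reaches from about 350 to 975 mm from the base axis. Payload 7.1 kg.
Tool frame: the origin (TCP) lies midway between the tips of the shut fingers; the grasp point (between the pads) lies 19 mm behind it (ctrl.hold_point_z is the distance from the TCP to the grasp point, in mm); z points along the fingers, y is the direction in which the jaws open and shut (so a half turn about z gives the same grasp; the last joint's range is limited). The gripper opens to 88 mm and grips with 3 to 60 N. Pads are 20 mm wide; open, the fingers measure 115 mm over their backs; the gripper's body (75 mm by 178 mm) begins 61 mm behind the grasp point.
Start: joints at [1.136, 0.423, 1.63, -0, 1.089, -0.019], TCP at [252.419, 571.743, 222.675] pointing down, gripper open.
Joint ranges: [-3, 3], [-0.9, 2.11], [0.09, 2.58], [-1.31, 4.45], [0.11, 2.69], [-2.54, 2.54]. Speed limits (rad/s): [2.39, 2.39, 3.01, 3.14, 3.14, 3.14].

## Interface

Orientations are given as a rotation vector (axis times angle).
In Python, from workcell import ctrl, eyes gives the robot as it stands.
- The arm moves only by the tool move_arm, never from a script. Its argument "deltas" is a list of rows, each a list of 6 numbers: the shift along the tool's x, y, z in mm, then the turn, a rotation vector about the tool's x, y, z in rad. A call has 1 to 5 rows; each row shifts and turns the pose as measured when the row begins, along the tool's axes as they then stand; what a row does not reach is not made up. A row lasts 1/12 s, in which the tool goes at most 41.7 mm and 7.16 degrees, less where a joint would pass 70% of its speed; a pose out of reach is approached as far as the arm can. A call is refused whole if a number of a shift passes 41.7 or a number of a turn 0.125, either way. A call with a gripper value outside its range is refused whole. "hand" is the closure, from -1 (fully open) to 1 (shut), set as the call begins (left out, the last holds). The fingers move at their own pace and stop on an object; the grip force is fixed at half the most. Time passes only in rows, so rows that do not move let the fingers close. It gives the time, the measured TCP pose, the force and the opening at its end, in the units of the state.
- ctrl.get_obs(): the state, without advancing time (a new reading comes with each control period).
- eyes.get_image(name): name is "scene" or "top" or "wrist"; returns a dict with "frame" (420x560x3 uint8, red, green, blue), "range_z" (420x560 float32, mm along the optical axis (not along the pixel's ray), 0 where there is no reading), "fx", "fy", "cx", "cy" (pixels), "cam_to_world" (4x4, takes a point from camera to world coordinates). Camera axes: x right, y down, z forward; pixel columns grow to the right and rows downward; lengths in mm; the calibration is good to about 2 mm. The wrist camera is an equidistant fisheye: a pixel r from the principal point sees the ray r / f radians off the axis. A picture is of the moment at which its call begins.
- ctrl.close_job(): hands the job in, once; it reports no verdict.
The state is a dict: "t": time; "qpos": joint angles; "qvel": joint speeds; "joint_torque": joint torques, N m; "ee_pos": TCP position; "orientation": TCP orientation; "ft_force": force on the tool from outside, world axes, zero at the start; "moment": the same for the moment, N m; "width": finger opening in mm.
Only numpy, scipy, OpenCV 4.12 (cv2) and the standard library are available. Lean on these libraries where they do the work, as an engineer would, in place of code of your own. Each camera call takes 0.05 s, during which the arm holds its last target.

## Working session

There is one attempt and no reset: what is moved stays moved. The work goes in short steps, Python scripts to look and compute and a tool call to move; the robot and the scene stay as the last step left them, time stands still between calls to the robot, and variables do not carry over. Pictures are saved under pics/ and viewed, and the job is handed in when it is done.

Besides the shell and the picture viewer there is one more tool, called after ">>>" by a JSON object that holds its "op" and its "data", one argument or row to a line. move_arm: Moves the arm, as the interface text tells. Its arguments: {"type":"object","properties":{"deltas":{"type":"array"},"hand":{"type":"number"}},"required":["deltas"]}

```bash
ls; mkdir -p pics
python3 - <<'E'
from workcell import ctrl, eyes
import cv2,numpy as np
print(ctrl.get_obs(), ctrl.hold_point_z)
for n in ("scene","top","wrist"):
    d=eyes.get_image(n); cv2.imwrite(f"pics/{n}0.png",d["frame"][:,:,::-1]); np.savez(f"{n}0.npz",**d)
    print(n,d["fx"],d["fy"],d["cx"],d["cy"],np.round(d["cam_to_world"],3))
E
```

```text
pics
{'t': 0.0, 'qpos': array([ 1.13601515e+00,  4.23832973e-01,  1.63071364e+00, -1.00048131e-05,
        1.08858785e+00, -1.89917906e-02]), 'qvel': array([-0.00128632, -0.00180402, -0.00106761, -0.00056314, -0.00048876,
        0.00103574]), 'joint_torque': array([ 9.89808577e-04, -5.44620109e+01, -2.73664999e+01,  6.43955567e-02,
        2.27625424e-02, -1.48705712e-04]), 'ee_pos': array([252.17950304, 571.24338703, 221.89732292]), 'orientation': array([-6.48348808e-01, -3.07361641e+00,  2.36267529e-03]), 'ft_force': array([ 0.06909671,  0.05709276, -0.27512324]), 'moment': array([0.03724625, 0.02738964, 0.00579243]), 'width': 87.84274597665082} 18.700000000000003
scene 423.2497212270915 423.2497212270915 287.8464426159686 213.57601620821956 [[ 7.350000e-01  4.000000e-01 -5.480000e-01  1.142725e+03]
 [ 6.780000e-01 -4.190000e-01  6.040000e-01 -7.030340e+02]
 [ 1.200000e-02 -8.150000e-01 -5.790000e-01  7.243760e+02]
 [ 0.000000e+00  0.000000e+00  0.000000e+00  1.000000e+00]]
top 385.60334208756393 385.60334208756393 286.73072345288045 215.30642224293385 [[-2.10000e-02 -9.81000e-01  1.91000e-01  3.92514e+02]
 [-9.99000e-01  2.80000e-02  3.20000e-02 -8.54340e+01]
 [-3.70000e-02 -1.90000e-01 -9.81000e-01  9.66761e+02]
 [ 0.00000e+00  0.00000e+00  0.00000e+00  1.00000e+00]]
wrist 325.19226210127806 325.19226210127806 277.50694678756486 209.58509808796697 [[ 4.05000e-01  8.86000e-01  2.26000e-01  1.90250e+02]
 [ 9.15000e-01 -3.92000e-01 -1.02000e-01  5.98891e+02]
 [-2.00000e-03  2.48000e-01 -9.69000e-01  3.85837e+02]
 [ 0.00000e+00  0.00000e+00  0.00000e+00  1.00000e+00]]
```

View pics/scene0.png

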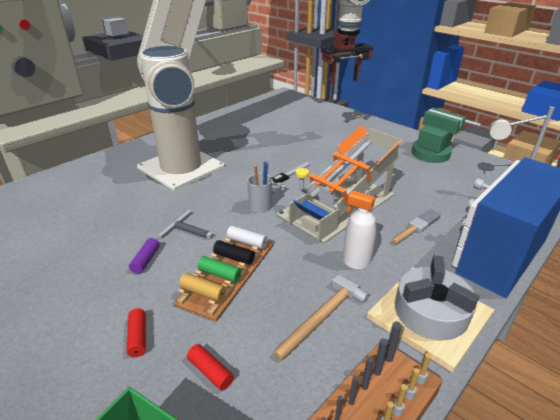

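View pics/top0.png

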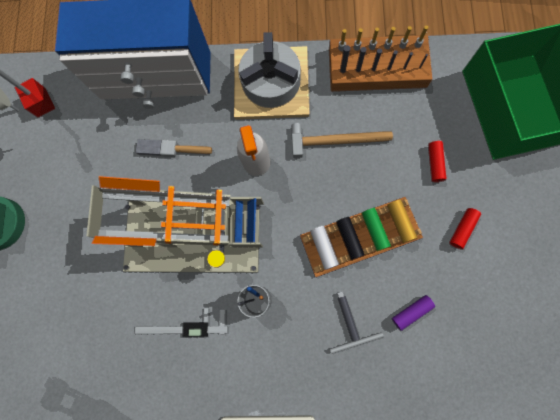

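View pics/wrist0.png

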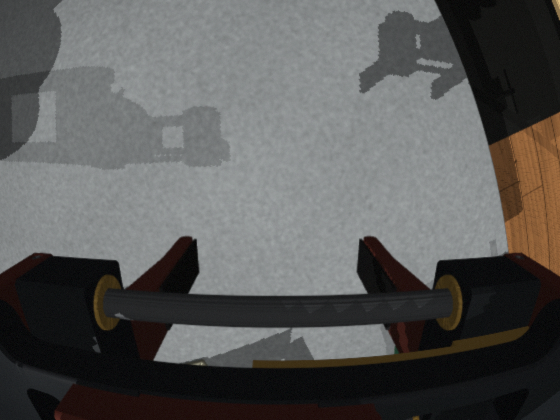

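The top view shows the rack blanks at about white/silver (325,247), black (350,237), green (376,229) and brass (404,220). The feeder spans (90–260, 180–275), with its pad at (216,259). Purple and red look-alikes lie off the rack. Next I'll measure everything.

```bash
cat > h.py <<'E'
import numpy as np,cv2
def load(n): return dict(np.load(n+".npz"))
def cloud(d):
    h,w=d["range_z"].shape; u,v=np.meshgrid(np.arange(w),np.arange(h)); z=d["range_z"]
    P=np.stack([(u-d["cx"])/d["fx"]*z,(v-d["cy"])/d["fy"]*z,z],-1)
    T=d["cam_to_world"]; W=P@T[:3,:3].T+T[:3,3]; W[z==0]=np.nan; return W
def cast(d,u,v,z):
    T=d["cam_to_world"]; r=T[:3,:3]@np.array([(u-d["cx"])/d["fx"],(v-d["cy"])/d["fy"],1]); o=T[:3,3]
    return o+r*(z-o[2])/r[2]
def proj(d,p):
    T=d["cam_to_world"]; q=T[:3,:3].T@(np.asarray(p,float)-T[:3,3]); return q[0]/q[2]*d["fx"]+d["cx"],q[1]/q[2]*d["fy"]+d["cy"]
E
python3 - <<'E'
from h import *
for n in("top0","scene0"):
    d=load(n);W=cloud(d);hsv=cv2.cvtColor(d["frame"],cv2.COLOR_RGB2HSV)
    print(n,"bench z",np.nanmedian(W[330:360,60:120,2]) if n=="top0" else "")
    # rack blanks: height-based
    reg=(W[...,2]>46)&(W[...,2]<70)&(W[...,1]<-120)&(W[...,1]>-480)&(W[...,0]>230)&(W[...,0]<520)
    k,l,s,c=cv2.connectedComponentsWithStats(reg.astype(np.uint8))
    for i in range(1,k):
        if s[i,4]<60: continue
        m=l==i;P=W[m];print("comp",s[i],np.median(P,0).round(1),P[:,2].max().round(1),"hsv",np.median(hsv[m],0))
        r=cv2.minAreaRect(P[:,:2].astype(np.float32)); print("   rect",np.round(r[0],1),np.round(r[1],1),round(r[2],1))
    H,S,V=hsv[...,0],hsv[...,1],hsv[...,2]
    m=(abs(H.astype(int)-29)<4)&(S>180)&(V>120)
    k,l,s,c=cv2.connectedComponentsWithStats(m.astype(np.uint8))
    for i in range(1,k):
        if s[i,4]>40: P=W[l==i];print("yellow",s[i],c[i],np.nanmedian(P,0).round(1))
    m=(H<12)&(S>200)&(V>150)
    k,l,s,c=cv2.connectedComponentsWithStats(m.astype(np.uint8))
    for i in range(1,k):
        if s[i,4]>60: P=W[l==i];print("orange",s[i],np.nanmin(P,0).round(1),np.nanmax(P,0).round(1))
E
python3 - <<'E'
from h import *
d=load("top0");f=d["frame"][170:290,70:280]
cv2.imwrite("pics/feed0.png",cv2.resize(f,None,fx=3.8,fy=3.8,interpolation=cv2.INTER_CUBIC)[:,:,::-1])
E
```

```text
top0 bench z 0.019347111591855537
comp [400 233  17  10 120] [ 511.4 -336.7   58.1] 65.9 hsv [ 20.  177.  152.5]
   rect [ 513.3 -341.2] [21.5 32.4] 18.3
comp [315 235  23  35 494] [ 481.2 -144.    59.2] 65.0 hsv [110.    8.  192.5]
   rect [ 483.4 -144.3] [82.3 35.2] 18.5
comp [341 234  24  26 365] [ 491.6 -208.    58.9] 65.6 hsv [120.  35.  36.]
   rect [ 495.2 -209.5] [63.8 35.4] 19.8
comp [371 234  20  17 236] [ 501.7 -272.9   58.9] 64.1 hsv [ 69.  189.5 128. ]
   rect [ 505.1 -275.9] [41.9 35.2] 19.1
yellow [208 250  17  17 222] [215.73873874 258.18918919] [465.5  99.4 127. ]
orange [ 22  79  21  22 180] [897.  582.8  48.8] [961.1 640.7  58.8]
orange [ 21  96  14  12 107] [877.7 600.   50.5] [911.3 639.9  59.4]
orange [434 142  12  37 309] [ 656.6 -452.6   26.1] [ 753.  -427.7   39.3]
orange [455 209  25  38 377] [ 487.7 -521.8   26.4] [ 577.1 -457.    41.1]
scene0 bench z 
comp [227 226  33  17 316] [ 486.1 -155.9   58.8] 65.2 hsv [115.   7. 240.]
   rect [ 485.6 -150.3] [80.8 31.3] 18.2
comp [213 240  24  16 241] [ 495.7 -221.6   59.1] 64.8 hsv [120.  39.  46.]
   rect [ 492.7 -216.7] [43.3 53.6] 87.7
comp [197 256  18  15 163] [ 505.1 -288.1   59.7] 65.7 hsv [ 68. 155. 177.]
   rect [ 502.7 -280.4] [33.7 39.8] 2.8
comp [179 273  13  13  76] [ 513.7 -352.6   59.9] 64.9 hsv [ 19. 140. 217.]
   rect [ 510.8 -348.4] [17.7 33. ] 0.7
orange [128 310  16  46 488] [ 493.5 -529.     6.3] [ 585.3 -458.9   39.8]
orange [193 345  37  33 257] [ 663.6 -447.4   32. ] [ 757.5 -429.6   39.5]
orange [189 350  33  38 168] [ 662.8 -457.7   20.6] [ 757.5 -446.7   34.8]
```

View pics/feed0.png

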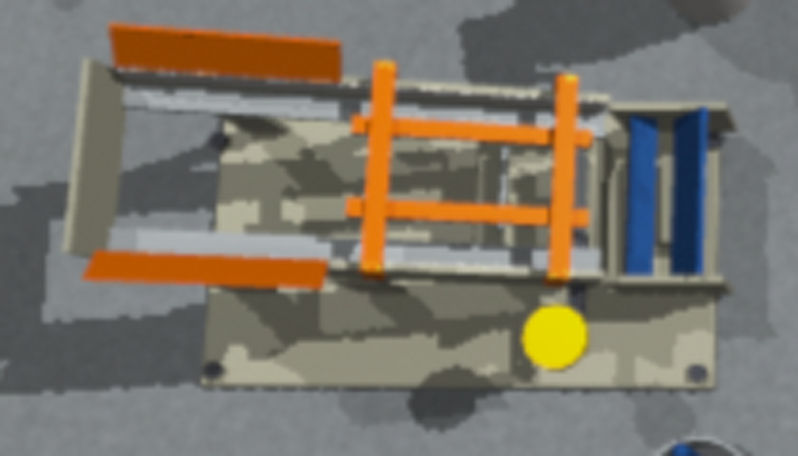

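Run:
```python
from h import *
for n in("top0","scene0"):
    d=load(n);W=cloud(d);hsv=cv2.cvtColor(d["frame"],cv2.COLOR_RGB2HSV)
    H,S,V=[hsv[...,i].astype(int) for i in range(3)]
    reg=(W[...,2]>48)&(W[...,2]<70)&(W[...,1]<-100)&(W[...,1]>-420)&(W[...,0]>380)&(W[...,0]<600)
    k,l,s,c=cv2.connectedComponentsWithStats(reg.astype(np.uint8))
    for i in range(1,k):
        if s[i,4]<60: continue
        m=l==i;P=W[m];r=cv2.minAreaRect(P[:,:2].astype(np.float32)); print("rect",np.round(r[0],1),np.round(r[1],1),round(r[2],1),np.median(hsv[m],0),np.percentile(P[:,2],95))
    m=(H>5)&(H<20)&(S>190)&(V>120)&(W[...,1]>40)&(W[...,2]>60)&(W[...,2]<230)
    k,l,s,c=cv2.connectedComponentsWithStats(m.astype(np.uint8))
    for i in range(1,k):
        if s[i,4]>40:
            mm=l==i;P=W[mm]; cnt=cv2.findContours(mm.astype(np.uint8),0,2)[0][0]
            q=cv2.approxPolyDP(cnt,3,True)[:,0]
            print("orange",s[i],[ (tuple(x),W[x[1],x[0]].round(0)) for x in q][:14])
```

```text
rect [ 550.6 -329.6] [99.6 34.1] 19.1 [ 20.  177.  172.5] 62.872510258962194
rect [ 532.6 -266.7] [99.9 34.4] 18.9 [ 69. 190. 135.] 62.73372296817657
rect [ 512.  -203.7] [99.2 35.2] 18.9 [120.  33.  36.] 63.05755828861532
rect [ 491.6 -141.2] [99.9 34. ] 18.6 [110.   8. 194.] 62.723607933856414
orange [100 177  59  14 588] [((np.int32(100), np.int32(177)), array([635., 330., 202.])), ((np.int32(101), np.int32(186)), array([620., 337., 184.])), ((np.int32(158), np.int32(190)), array([617., 225., 151.])), ((np.int32(158), np.int32(181)), array([631., 218., 172.]))]
orange [162 187  63  57 927] [((np.int32(169), np.int32(187)), array([619., 197., 163.])), ((np.int32(169), np.int32(198)), array([595., 196., 163.])), ((np.int32(163), np.int32(201)), array([589., 209., 163.])), ((np.int32(168), np.int32(209)), array([570., 196., 165.])), ((np.int32(167), np.int32(221)), array([544., 198., 164.])), ((np.int32(162), np.int32(223)), array([540., 209., 161.])), ((np.int32(166), np.int32(227)), array([531., 200., 161.])), ((np.int32(165), np.int32(241)), array([501., 202., 161.])), ((np.int32(
[... 1477 characters left out ...]
((np.int32(356), np.int32(166)), array([587., 187., 155.])), ((np.int32(351), np.int32(172)), array([588., 164., 146.])), ((np.int32(359), np.int32(165)), array([596., 188., 161.])), ((np.int32(366), np.int32(168)), array([622., 184., 164.])), ((np.int32(368), np.int32(178)), array([622., 202., 124.])), ((np.int32(368), np.int32(167)), array([622., 193., 163.]))]
orange [317 179  20  12  42] [((np.int32(317), np.int32(179)), array([529.,  91., 131.])), ((np.int32(318), np.int32(184)), array([541.,  81., 124.])), ((np.int32(323), np.int32(182)), array([548.,  93., 128.])), ((np.int32(331), np.int32(190)), array([586.,  81., 125.])), ((np.int32(336), np.int32(188)), array([594.,  91., 130.]))]
```

Run:
```python
from h import *
from scipy.optimize import least_squares
d=load("top0");W=cloud(d);ds=load("scene0");Ws=cloud(ds)
for nm,c in dict(brass=(550.6,-329.6),green=(532.6,-266.7),steel=(512,-203.7),alu=(491.6,-141.2)).items():
    for tag,w in(("top",W),("scene",Ws)):
        a=np.deg2rad(18.9);ax=np.array([np.cos(a),np.sin(a)]);n=np.array([-ax[1],ax[0]])
        q=w[...,:2]-np.array(c);s=q@ax;t=q@n;z=w[...,2]
        m=(abs(s)<40)&(abs(t)<20)&(z>46)&(z<70)
        S,Tt,Z=s[m],t[m],z[m]
        r=least_squares(lambda p:np.hypot(Tt-p[0]-p[1]*S,Z-p[2])-18,[0,0,44],loss="soft_l1").x
        m2=(abs(t-r[0])<8)&(z>52)&(abs(s)<70); 
        e=np.percentile(s[m2],[1,99])
        print(nm,tag,"t0 %.1f dyaw %.2fdeg z %.1f"%(r[0],np.degrees(r[1]),r[2]),"along mid %.1f len %.1f"%(e.mean(),np.ptp(e)),(np.array(c)+n*r[0]+ax*e.mean()).round(1))
# feeder plate corners
for u,v in((70+205/3.8,170+385/3.8),(70+715/3.8,170+385/3.8),(70+97/3.8,170+60/3.8)): print("plate",W[int(v)-1,int(u)+1].round(0),cast(d,u,v,8).round(1))
# bystanders
for nm,b in dict(spray=(235,120,272,175),tin=(235,282,272,322)).items():
    x0,y0,x1,y1=b;P=W[y0:y1,x0:x1].reshape(-1,3)
    P=P[P[:,2]>(60 if nm=="spray" else 85)];print(nm,P.min(0).round(0),P.max(0).round(0))
    mm=[(Ws[...,0]>P[:,0].min()-15)&(Ws[...,0]<P[:,0].max()+15)&(Ws[...,1]>P[:,1].min()-15)&(Ws[...,1]<P[:,1].max()+15)&(Ws[...,2]>60)][0]
    print("  scene",Ws[mm].min(0).round(0),Ws[mm].max(0).round(0))
# pad in scene
hsv=cv2.cvtColor(ds["frame"],cv2.COLOR_RGB2HSV)
m=(abs(hsv[...,0].astype(int)-29)<5)&(hsv[...,1]>150)&(Ws[...,2]>100);P=Ws[m];print("pad",len(P),P.min(0).round(),P.max(0).round(),np.median(P,0).round(1))
hs=cv2.cvtColor(d["frame"],cv2.COLOR_RGB2HSV)
m=(abs(hs[...,0].astype(int)-29)<5)&(hs[...,1]>150)&(W[...,2]>120);P=W[m];print("pad",len(P),P.min(0).round(),P.max(0).round(),(P.min(0)+P.max(0))/2)
# feeder lips planes/rail direction: orange pixels, yaw via left/right lip top edges
H=hs[...,0].astype(int);mo=(H>5)&(H<20)&(hs[...,1]>190)&(hs[...,2]>120)
for nm,(x0,y0,x1,y1) in dict(hi=(98,174,162,194),lo=(90,232,160,250)).items():
    m=np.zeros_like(mo);m[y0:y1,x0:x1]=mo[y0:y1,x0:x1];P=W[m]
    c=P.mean(0);u,s,vt=np.linalg.svd(P-c);print(nm,c.round(1),vt[0].round(4),vt[2].round(3),s.round(0), "yaw",np.degrees(np.arctan2(vt[0][0],vt[0][1])), "slope",np.degrees(np.arcsin(vt[0][2])))
```

```text
brass top t0 -1.0 dyaw -0.10deg z 43.3 along mid -0.1 len 97.2 [ 550.8 -330.6]
brass scene t0 -2.8 dyaw 0.17deg z 44.5 along mid 1.2 len 99.4 [ 552.7 -331.8]
green top t0 -0.4 dyaw -0.41deg z 43.4 along mid -0.3 len 97.5 [ 532.5 -267.2]
green scene t0 -2.1 dyaw 0.48deg z 44.6 along mid 0.8 len 99.7 [ 534.  -268.4]
steel top t0 -0.7 dyaw -0.20deg z 43.5 along mid 0.2 len 97.7 [ 512.4 -204.3]
steel scene t0 -2.2 dyaw 0.65deg z 44.5 along mid 2.2 len 97.1 [ 514.8 -205.1]
alu top t0 -0.3 dyaw -0.25deg z 43.5 along mid -0.0 len 97.3 [ 491.7 -141.5]
alu scene t0 -2.0 dyaw -0.35deg z 44.8 along mid 1.7 len 97.2 [ 493.9 -142.6]
plate [451. 355.  12.] [448.2 357.    8. ]
plate [444.  19.  -1.] [440.4  19.9   8. ]
plate [679. 448.   3.] [672.6 446.2   8. ]
spray [682. -13.  61.] [750.  58. 198.]
  scene [685. -18.  60.] [762.  42. 198.]
tin [337. -13.  85.] [406.  58. 160.]
  scene [336. -18.  60.] [411.  55. 160.]
pad 68 [452.  79. 122.] [484. 114. 131.] [469.7  92.4 127.9]
pad 230 [448.  82. 121.] [483. 120. 131.] [465.58475328 100.97096178 126.16454863]Traceback (most recent call last):
  File "<stdin>", line 31, in <module>
    u, s, vh = gufunc(a, signature=signature)
               ~~~~~~^^^^^^^^^^^^^^^^^^^^^^^^
    raise LinAlgError("SVD did not converge")
numpy.linalg.LinAlgError: SVD did not converge
```

Run:
```python
from h import *
for n in ("top0","scene0"):
    d=load(n);W=cloud(d)
    hs=cv2.cvtColor(d["frame"],cv2.COLOR_RGB2HSV)
    H=hs[...,0].astype(int);mo=(H>5)&(H<20)&(hs[...,1]>170)&(hs[...,2]>100)&(W[...,1]>205)&(W[...,1]<360)&(W[...,2]>140)
    for nm,mm in dict(hi=mo&(W[...,0]>605)&(W[...,0]<650),lo=mo&(W[...,0]<530)&(W[...,0]>480)).items():
        P=W[mm];P=P[~np.isnan(P).any(1)]
        if len(P)<50: print(nm,len(P));continue
        c=P.mean(0);u,s,vt=np.linalg.svd(P-c,full_matrices=False);v=vt[0]*np.sign(vt[0][1])
        print(n,nm,len(P),c.round(1),v.round(4),"nrm",vt[2].round(3),"yaw %.2f slope %.2f"%(np.degrees(np.arctan2(v[0],v[1])),np.degrees(np.arcsin(v[2]))),(P@v).min()-c@v,(P@v).max()-c@v)
```

```text
top0 hi 623 [625.9 278.9 177. ] [0.0289 0.955  0.2951] nrm [ 0.826  0.144 -0.545] yaw 1.74 slope 17.16 -59.3721505807477 58.97627051745724
top0 lo 437 [502.2 282.5 177.2] [0.0348 0.9577 0.2856] nrm [ 0.819 -0.191  0.541] yaw 2.08 slope 16.59 -61.21647643777976 60.136576005079974
hi 0
scene0 lo 284 [503.8 279.8 175.2] [0.0257 0.9555 0.2938] nrm [ 0.828 -0.185  0.53 ] yaw 1.54 slope 17.08 -59.51059489529217 60.94905375376118
```

```bash
cat > plan.py <<'E'
# usage: plan.py x y z yawdeg [tiltdeg] [step] [n]  -> prints next rows (tool axes)
import sys,numpy as np
from scipy.spatial.transform import Rotation as R
from workcell import ctrl
a=[float(v) for v in sys.argv[1:]]
T=np.array(a[:3]);yaw=np.radians(a[3]);step=a[4] if len(a)>4 else 40;n=int(a[5]) if len(a)>5 else 15
ty=np.array([np.cos(yaw),np.sin(yaw),0]);tz=np.array([0,0,-1.]);tx=np.cross(ty,tz)
RT=R.from_matrix(np.c_[tx,ty,tz])
o=ctrl.get_obs();p=o["ee_pos"].copy();r=R.from_rotvec(o["orientation"])
print("t %.2f"%o["t"],"pos",p.round(1),"yaw %.1f"%np.degrees(np.arctan2(*r.apply([0,1,0])[[1,0]])),"tilt %.2f"%np.degrees(np.arccos(-r.apply([0,0,1])[2])),"w %.1f"%o["width"],"F",o["ft_force"].round(1),"q",o["qpos"].round(2))
D=r.inv().apply(T-p);print("total tool delta",D.round(1),(r.inv()*RT).as_rotvec().round(3))
k=0
while k<n:
    d=T-p;L=np.linalg.norm(d);w=(r.inv()*RT).as_rotvec();A=np.linalg.norm(w)
    if L<.4 and A<.004: break
    m=max(1,int(np.ceil(max(L/step,A/.12-1e-9))))
    s=d/m if L/step<A/.12 else d*min(1,step/L); w=w*min(1,.12/A) if A>0 else w
    ls=r.inv().apply(s); print([round(float(v),1) for v in ls]+[round(float(v),3) for v in w])
    p=p+r.apply(np.round(ls,1)); r=r*R.from_rotvec(np.round(w,3)); k+=1
E
python3 plan.py 551.7 -331.2 200 -71.1 40 35
```

```text
t 0.15 pos [252.2 571.4 222.1] yaw 66.2 tilt 0.07 w 87.6 F [0.8 0.3 0.2] q [ 1.14  0.42  1.63 -0.    1.09 -0.02]
total tool delta [-638.5 -704.7   22.9] [-1.000e-03  1.000e-03  2.396e+00]
[-26.8, -29.6, 1.0, -0.0, 0.0, 0.12]
[-30.2, -26.2, 1.0, -0.0, 0.0, 0.12]
[-33.1, -22.4, 1.0, -0.0, 0.0, 0.12]
[-35.6, -18.3, 1.0, -0.0, 0.0, 0.12]
[-37.5, -13.9, 1.0, -0.0, 0.0, 0.12]
[-38.9, -9.3, 1.0, -0.0, 0.0, 0.12]
[-39.7, -4.6, 1.0, -0.0, 0.0, 0.12]
[-40.0, 0.2, 0.9, 0.0, 0.0, 0.12]
[-39.7, 5.0, 1.0, 0.0, 0.0, 0.12]
[-38.8, 9.7, 0.9, 0.0, 0.0, 0.12]
[-37.3, 14.3, 1.0, 0.0, 0.0, 0.12]
[-35.4, 18.7, 0.9, 0.0, 0.0, 0.12]
[-32.9, 22.8, 1.0, 0.0, 0.0, 0.12]
[-29.9, 26.5, 0.9, 0.0, 0.0, 0.12]
[-26.5, 29.9, 1.0, 0.0, 0.0, 0.12]
[-22.8, 32.9, 0.9, 0.0, 0.0, 0.12]
[-18.7, 35.4, 1.0, 0.0, 0.0, 0.12]
[-14.3, 37.4, 0.9, 0.0, 0.0, 0.12]
[-9.7, 38.8, 1.0, 0.0, 0.0, 0.12]
[-5.0, 39.7, 0.9, 0.001, 0.001, 0.116]
[-0.4, 40.0, 0.9, -0.0, -0.0, -0.0]
[-0.4, 40.0, 0.9, -0.0, -0.0, -0.0]
[-0.3, 40.0, 0.9, -0.0, -0.0, -0.0]
[-0.3, 31.0, 0.7, -0.0, -0.0, -0.0]
```

>>> {"op": "move_arm", "data": {
  "deltas": [
    [-27,-30,0,0,0,0.12],
    [-30,-26,0,0,0,0.12],
    [-33,-22,0,0,0,0.12],
    [-36,-18,0,0,0,0.12],
    [-38,-14,0,0,0,0.12]
  ],
  "hand": -0.18
}}

```text
t: 0.57
ee_pos: [314.2, 381.2, 219.9]
orientation: [-1.546, -2.733, -0.001]
ft_force: [0.8, -0.0, 0.5]
width: 58.2
```

>>> {"op": "move_arm", "data": {
  "deltas": [
    [-39,-9,0,0,0,0.12],
    [-40,-5,0,0,0,0.12],
    [-40,0,0,0,0,0.12],
    [-40,5,0,0,0,0.12],
    [-39,10,0,0,0,0.12]
  ]
}}

```text
t: 0.98
ee_pos: [372.2, 181.0, 219.3]
orientation: [-2.312, -2.125, -0.0]
ft_force: [0.7, -0.1, 0.3]
width: 51.6
```

```bash
python3 plan.py 551.7 -331.2 210 -71.1 40 35
```

```text
t 0.98 pos [372.2 181.  219.3] yaw -4.8 tilt 0.05 w 51.6 F [ 0.7 -0.1  0.3] q [0.42 0.11 2.07 0.   0.96 0.51]
total tool delta [-495.3  222.     8.8] [-1.000e-03 -0.000e+00  1.157e+00]
[-36.5, 16.4, 0.6, -0.0, -0.0, 0.12]
[-34.3, 20.6, 0.7, -0.0, -0.0, 0.12]
[-31.6, 24.6, 0.6, -0.0, -0.0, 0.12]
[-28.4, 28.2, 0.7, -0.0, -0.0, 0.12]
[-24.8, 31.4, 0.6, -0.0, -0.0, 0.12]
[-20.9, 34.1, 0.7, -0.0, -0.0, 0.12]
[-16.7, 36.4, 0.6, -0.0, -0.0, 0.12]
[-12.2, 38.1, 0.7, -0.0, -0.0, 0.12]
[-7.5, 39.3, 0.6, -0.001, 0.0, 0.12]
[-2.8, 39.9, 0.7, 0.0, 0.0, 0.077]
[0.3, 40.0, 0.7, 0.0, 0.0, -0.0]
[0.3, 40.0, 0.7, 0.0, 0.0, -0.0]
[0.3, 40.0, 0.7, 0.0, 0.0, -0.0]
[0.2, 22.6, 0.4, 0.0, 0.0, -0.0]
```

Motion tracks well, with an opening of 51.6 mm.

>>> {"op": "move_arm", "data": {
  "deltas": [
    [-36,16,0,0,0,0.12],
    [-34,21,0,0,0,0.12],
    [-32,25,0,0,0,0.12],
    [-28,28,0,0,0,0.12],
    [-25,31,0,0,0,0.12]
  ]
}}

```text
t: 1.4
ee_pos: [436.1, -16.9, 219.8]
orientation: [-2.855, -1.311, -0.003]
ft_force: [0.7, 0.2, 0.4]
width: 51.8
```

>>> {"op": "move_arm", "data": {
  "deltas": [
    [-21,34,0,0,0,0.12],
    [-17,36,0,0,0,0.12],
    [-12,38,0,0,0,0.12],
    [-7,39,0,0,0,0.12],
    [-3,40,0,0,0,0.08]
  ]
}}

```text
t: 1.82
ee_pos: [494.7, -216.9, 219.7]
orientation: [-3.111, -0.428, -0.003]
ft_force: [0.8, 0.4, -0.2]
width: 51.9
```

>>> {"op": "move_arm", "data": {
  "deltas": [
    [0,40,0,0,0,0],
    [0,40,0,0,0,0],
    [0,40,0,0,0,0]
  ]
}}

```text
t: 2.07
ee_pos: [526.2, -337.7, 218.8]
orientation: [-3.111, -0.418, -0.002]
ft_force: [1.0, 0.5, -0.3]
width: 51.8
```

```bash
python3 plan.py 551.7 -331.2 130 -71.1 40 35
```

```text
t 2.07 pos [ 526.2 -337.7  218.8] yaw -74.7 tilt 0.15 w 51.8 F [ 1.   0.5 -0.3] q [-0.59  0.43  1.63  0.    1.08  0.71]
total tool delta [26.1  0.6 88.8] [-0.002 -0.002 -0.063]
[11.3, 0.3, 38.4, -0.002, -0.002, -0.063]
[11.3, 0.9, 38.4, 0.0, 0.0, -0.0]
[3.6, 0.3, 12.0, 0.0, 0.0, -0.0]
```

>>> {"op": "move_arm", "data": {
  "deltas": [
    [11,0,38,0,0,-0.063],
    [11,0,38,0,0,0],
    [4,0,12,0,0,0],
    [0,0,0,0,0,0]
  ]
}}

```text
t: 2.4
ee_pos: [554.7, -341.7, 129.4]
orientation: [3.096, 0.505, 0.011]
ft_force: [0.9, 0.7, -0.0]
width: 51.7
```

```bash
python3 plan.py 551.7 -331.2 25 -71.1 40 35
python3 - <<'E'
from workcell import ctrl, eyes
import cv2,numpy as np
for n in("wrist","top"):
    d=eyes.get_image(n);cv2.imwrite(f"pics/{n}1.png",d["frame"][:,:,::-1]);np.savez(n+"1.npz",**d)
E
```

```text
t 2.40 pos [ 554.7 -341.7  129.4] yaw -71.5 tilt 0.49 w 51.7 F [ 0.9  0.7 -0. ] q [-0.57  0.57  1.63  0.    0.93  0.68]
total tool delta [-1.000e-01 -1.150e+01  1.043e+02] [ 0.006 -0.006 -0.007]
[-0.1, -4.4, 39.8, 0.006, -0.006, -0.007]
[0.2, -4.2, 39.8, 0.0, -0.0, 0.0]
[0.2, -2.6, 24.8, 0.0, -0.0, 0.0]
```

View pics/wrist1.png

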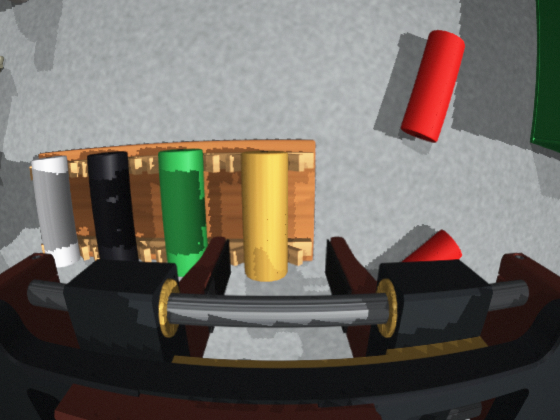

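The wrist view shows brass at (265,215), left of the finger midpoint (about 282). That agrees with the 11 mm shift still needed.

>>> {"op": "move_arm", "data": {
  "deltas": [
    [0,-11,15,0.006,-0.006,-0.007],
    [0,0,15,0,0,0],
    [0,0,0,0,0,0]
  ]
}}

```text
t: 2.75
ee_pos: [553.1, -330.5, 105.9]
orientation: [3.092, 0.519, 0.01]
ft_force: [-1.0, -0.6, -0.6]
width: 52.1
```

```bash
python3 plan.py 551.7 -331.2 25 -71.1 40 35
python3 - <<'E'
from workcell import ctrl, eyes
import cv2,numpy as np
for n in("wrist",):
    d=eyes.get_image(n);cv2.imwrite(f"pics/{n}2.png",d["frame"][:,:,::-1]);np.savez(n+"2.npz",**d)
E
```

```text
t 2.75 pos [ 553.1 -330.5  105.9] yaw -70.9 tilt 0.51 w 52.1 F [-1.  -0.6 -0.6] q [-0.56  0.59  1.66 -0.    0.88  0.68]
total tool delta [-2.  -0.3 80.9] [ 0.007 -0.005  0.003]
[-1.0, -0.2, 40.0, 0.007, -0.005, 0.003]
[-0.8, 0.1, 40.0, 0.0, -0.0, -0.0]
[0.0, 0.0, 0.9, 0.0, -0.0, -0.0]
```

View pics/wrist2.png

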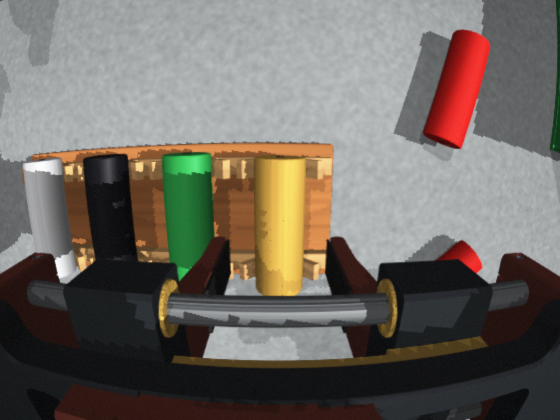

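Brass (280,225) is now centred between the fingers. Descending.

>>> {"op": "move_arm", "data": {
  "deltas": [
    [-2,0,30,0.006,-0.005,0],
    [0,0,30,0,0,0],
    [0,0,18,0,0,0],
    [0,0,0,0,0,0]
  ]
}}

```text
t: 3.13
ee_pos: [556.2, -331.9, 35.2]
orientation: [3.088, 0.522, 0.016]
ft_force: [-0.5, 0.4, -0.2]
width: 51.7
```

```bash
python3 plan.py 551.7 -331.2 25 -71.1 40 35
```

```text
t 3.13 pos [ 556.2 -331.9   35.2] yaw -70.8 tilt 0.79 w 51.7 F [-0.5  0.4 -0.2] q [-0.56  0.69  1.67 -0.    0.76  0.68]
total tool delta [-4.1 -2.3 10.1] [ 0.011 -0.009  0.005]
[-4.1, -2.3, 10.1, 0.011, -0.009, 0.005]
```

>>> {"op": "move_arm", "data": {
  "deltas": [
    [-4,-2,7,0.01,-0.009,0],
    [0,0,0,0,0,0]
  ]
}}

```text
t: 3.3
ee_pos: [552.3, -331.2, 30.1]
orientation: [3.096, 0.525, -0.0]
ft_force: [-1.4, 0.6, -0.6]
width: 51.9
```

```bash
python3 plan.py 551.7 -331.2 25 -71.1 40 35
```

```text
t 3.30 pos [ 552.3 -331.2   30.1] yaw -70.8 tilt 0.07 w 51.9 F [-1.4  0.6 -0.6] q [-0.56  0.7   1.67 -0.    0.77  0.68]
total tool delta [-0.6 -0.2  5.1] [0.001 0.    0.006]
[-0.6, -0.2, 5.1, 0.001, 0.0, 0.006]
```

>>> {"op": "move_arm", "data": {
  "deltas": [
    [0,0,5,0,0,0.005],
    [0,0,0,0,0,0]
  ]
}}

```text
t: 3.47
ee_pos: [553.6, -331.9, 27.6]
orientation: [3.095, 0.516, 0.004]
ft_force: [-0.5, 0.3, -0.5]
width: 51.9
```

>>> {"op": "move_arm", "data": {
  "deltas": [
    [0,0,0,0,0,0],
    [0,0,0,0,0,0],
    [0,0,0,0,0,0],
    [0,0,0,0,0,0],
    [0,0,0,0,0,0]
  ],
  "hand": 1
}}

```text
t: 3.88
ee_pos: [554.5, -331.7, 30.0]
orientation: [3.095, 0.515, 0.008]
ft_force: [0.7, -0.5, -3.0]
width: 35.3
```

```bash
python3 plan.py 551.7 -331.2 25 -71.1 40 35
```

```text
t 3.88 pos [ 554.5 -331.7   30. ] yaw -71.1 tilt 0.37 w 35.3 F [ 0.7 -0.5 -3. ] q [-0.56  0.7   1.67 -0.    0.76  0.68]
total tool delta [-2.5 -1.4  5. ] [ 0.005 -0.004 -0.   ]
[-2.5, -1.4, 5.0, 0.005, -0.004, -0.0]
```

>>> {"op": "move_arm", "data": {
  "deltas": [
    [0,0,-15,0,0,0],
    [0,0,-30,0,0,0],
    [0,0,-40,0,0,0],
    [0,0,-40,0,0,0],
    [0,0,-40,0,0,0]
  ]
}}

```text
t: 4.3
ee_pos: [543.4, -325.3, 187.0]
orientation: [-3.081, -0.513, 0.033]
ft_force: [0.9, -0.3, -9.3]
width: 35.2
```

```bash
python3 plan.py 566.0 282.5 262 -91.7 40 35
```

```text
t 4.30 pos [ 543.4 -325.3  187. ] yaw -71.1 tilt 1.59 w 35.2 F [ 0.9 -0.3 -9.3] q [-0.56  0.49  1.62 -0.    1.07  0.68]
total tool delta [ 217.  -569.3  -66.8] [-0.018  0.022  0.359]
[14.2, -37.2, -4.4, -0.006, 0.007, 0.12]
[9.6, -38.6, -4.5, -0.006, 0.007, 0.12]
[5.0, -39.4, -4.7, -0.006, 0.008, 0.12]
[0.3, -39.7, -4.9, 0.0, -0.0, -0.0]
[0.3, -39.7, -4.9, 0.0, -0.0, -0.0]
[0.3, -39.7, -4.9, 0.0, -0.0, -0.0]
[0.3, -39.7, -4.9, 0.0, -0.0, -0.0]
[0.3, -39.7, -4.9, 0.0, -0.0, -0.0]
[0.3, -39.7, -4.9, 0.0, -0.0, -0.0]
[0.3, -39.7, -4.9, 0.0, -0.0, -0.0]
[0.3, -39.7, -4.9, 0.0, -0.0, -0.0]
[0.2, -39.7, -4.9, 0.0, -0.0, -0.0]
[0.3, -39.7, -4.9, 0.0, -0.0, -0.0]
[0.2, -39.7, -4.9, 0.0, -0.0, -0.0]
[0.3, -39.7, -4.9, 0.0, -0.0, -0.0]
[0.1, -12.7, -1.6, 0.0, -0.0, -0.0]
```

>>> {"op": "move_arm", "data": {
  "deltas": [
    [14,-36,-18,-0.006,0.007,0.12],
    [9,-36,-18,-0.006,0.007,0.12],
    [5,-36,-18,-0.006,0.008,0.12],
    [0,-38,-10,0,0,0],
    [0,-39,-5,0,0,0]
  ]
}}

```text
t: 4.72
ee_pos: [551.3, -141.5, 268.4]
orientation: [3.132, -0.084, 0.017]
ft_force: [0.8, -0.3, -9.8]
width: 35.6
```

>>> {"op": "move_arm", "data": {
  "deltas": [
    [0,-40,0,0,0,0],
    [0,-40,0,0,0,0],
    [0,-40,0,0,0,0],
    [0,-40,0,0,0,0]
  ]
}}

```text
t: 5.05
ee_pos: [554.9, 24.9, 270.0]
orientation: [3.131, -0.088, 0.014]
ft_force: [1.7, -0.7, -9.6]
width: 35.5
```

```bash
python3 plan.py 566.5 282.5 262 -91.7 40 35
```

```text
t 5.05 pos [554.9  24.9 270. ] yaw -93.2 tilt 0.74 w 35.5 F [ 1.7 -0.7 -9.6] q [ 0.03  0.26  1.75 -0.01  1.12  1.66]
total tool delta [  -2.9 -257.9    5.6] [ 0.009 -0.009 -0.026]
[-0.5, -40.0, 0.9, 0.009, -0.009, -0.026]
[0.6, -40.0, 1.2, 0.0, 0.0, -0.0]
[0.6, -40.0, 1.2, 0.0, 0.0, -0.0]
[0.6, -40.0, 1.2, 0.0, 0.0, -0.0]
[0.6, -40.0, 1.3, 0.0, 0.0, -0.0]
[0.6, -40.0, 1.2, 0.0, 0.0, -0.0]
[0.3, -17.8, 0.6, 0.0, 0.0, -0.0]
```

>>> {"op": "move_arm", "data": {
  "deltas": [
    [0,-40,0,0.009,-0.009,-0.026],
    [0,-40,0,0,0,0],
    [0,-40,0,0,0,0],
    [0,-40,0,0,0,0],
    [0,-40,0,0,0,0]
  ]
}}

```text
t: 5.47
ee_pos: [553.7, 232.6, 269.0]
orientation: [3.138, -0.045, -0.016]
ft_force: [0.7, -0.1, -9.1]
width: 35.8
```

>>> {"op": "move_arm", "data": {
  "deltas": [
    [0,-30,0,0,0,0],
    [0,-10,0,0,0,0],
    [0,0,0,0,0,0],
    [0,0,0,0,0,0]
  ]
}}

```text
t: 5.8
ee_pos: [549.3, 281.5, 267.2]
orientation: [3.137, -0.03, -0.026]
ft_force: [-0.5, 0.1, -9.1]
width: 35.2
```

```bash
python3 plan.py 566.5 282.5 220 -91.7 40 35;python3 - <<'E'
from workcell import ctrl, eyes
import cv2,numpy as np
for n in("wrist","top","scene"):
    d=eyes.get_image(n);cv2.imwrite(f"pics/{n}3.png",d["frame"][:,:,::-1]);np.savez(n+"3.npz",**d)
E
```

```text
t 5.80 pos [549.3 281.5 267.2] yaw -91.1 tilt 0.99 w 35.2 F [-0.5  0.1 -9.1] q [0.45 0.37 1.6  0.   1.19 2.04]
total tool delta [17.9 -1.6 46.9] [0.005 0.017 0.01 ]
[14.3, -1.2, 37.3, 0.005, 0.017, 0.01]
[3.5, -0.3, 9.7, -0.0, -0.0, 0.0]
```

View pics/wrist3.png

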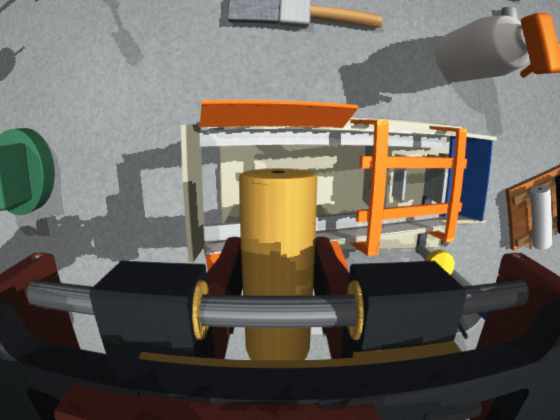

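View pics/top3.png

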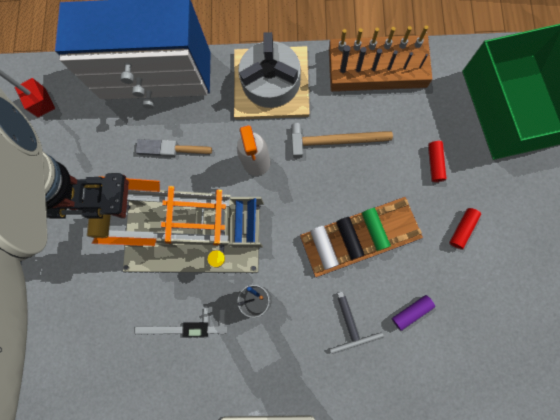

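View pics/scene3.png

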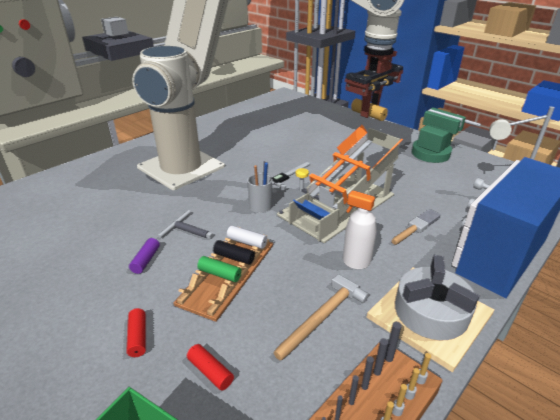

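```bash
cat >> h.py <<'E'
def wcloud(d):
    h,w=d["range_z"].shape; u,v=np.meshgrid(np.arange(w),np.arange(h)); z=d["range_z"]
    a=(u-d["cx"])/d["fx"];b=(v-d["cy"])/d["fy"];th=np.hypot(a,b)+1e-9;k=np.tan(th)/th
    P=np.stack([a*k*z,b*k*z,z],-1);T=d["cam_to_world"];W=P@T[:3,:3].T+T[:3,3];W[z==0]=np.nan;return W
E
cat > blank.py <<'E'
# measure held blank in wrist picture given colour fn
from h import *
import sys
from scipy.spatial.transform import Rotation as R
def held(d,obs):
    W=wcloud(d);r=R.from_rotvec(obs["orientation"]);L=(W-obs["ee_pos"])@r.as_matrix()  # tool coords
    m=(abs(L[...,1])<16)&(abs(L[...,0])<90)&(L[...,2]<10)&(L[...,2]>-60)
    return W,L,m
E
python3 - <<'E'
from blank import *
from workcell import ctrl
o=ctrl.get_obs();d=load("wrist3");W,L,m=held(d,o);hs=cv2.cvtColor(d["frame"],cv2.COLOR_RGB2HSV)
m&=(hs[...,1]>120)&(abs(hs[...,0].astype(int)-20)<6)
P=L[m];print(len(P),np.percentile(P,[1,50,99],axis=0).round(1))
t=P[abs(P[:,1])<5];
for lo in range(-70,80,10):
    q=t[(t[:,0]>=lo)&(t[:,0]<lo+10)]
    if len(q): print(lo,len(q),np.median(q[:,2]).round(1),q[:,0].min().round(1),q[:,0].max().round(1))
# column profile
v=np.where(m[:,278])[0];print(v.min(),v.max());
for vv in range(v.min()-6,v.min()+6): print(vv,L[vv,278].round(1),d["frame"][vv,278])
E
```

```text
10474 [[-47.1 -15.6 -34. ]
 [ 16.6  -0.6 -31.2]
 [ 46.3  15.3 -12.5]]
-50 187 -32.9 -46.6 -40.0
-40 312 -33.1 -40.0 -30.0
-30 141 -33.0 -30.0 -25.5
-10 326 -32.9 -8.0 -0.0
0 470 -32.8 0.0 10.0
10 496 -32.9 10.1 20.0
20 532 -32.8 20.0 30.0
30 565 -32.8 30.0 40.0
40 549 -32.1 40.0 46.8
169 359
163 [ 20.6  -0.8 255.7] [200 198 173]
164 [ 19.2  -0.8 256.5] [200 198 173]
165 [ 18.1  -0.8 255.3] [200 198 173]
166 [ 16.9  -0.8 254.4] [202 198 174]
167 [ 15.4  -0.8 255.7] [196 193 167]
168 [46.1 -1.4 -0.4] [149 137 105]
169 [46.2 -1.4 -5. ] [110  86  44]
170 [nan nan nan] [74 56 26]
171 [ 46.9  -1.4 -17.4] [33 27 19]
172 [ 46.4  -1.4 -17.1] [33 29 24]
173 [ 46.3  -1.4 -19.5] [83 63 33]
174 [ 46.2  -1.4 -22.3] [110  83  38]
```

Run:
```python
from blank import *
d=load("wrist3");W=wcloud(d);hs=cv2.cvtColor(d["frame"],cv2.COLOR_RGB2HSV)
H=hs[...,0].astype(int);m=(H>5)&(H<18)&(hs[...,1]>190);m[:95]=0;m[130:]=0;m[:,:195]=0;m[:,365:]=0
P=W[m];P=P[~np.isnan(P).any(1)];c=P.mean(0);v=np.linalg.svd(P-c,full_matrices=False)[2];print(len(P),c.round(1),v[0].round(3),P.min(0).round(1),P.max(0).round(1))
# profile along column u=300 rows 95..230
for vv in range(96,150,3): print(vv,W[vv,340].round(1),d["frame"][vv,340])
```

```text
3589 [626.3 280.6 180.1] [-0.03  -0.953 -0.302] [615.8 202.6 124.1] [636.3 338.5 207.9]
96 [654.1 196.5   2.6] [169 174 174]
99 [650.1 196.3   1.7] [163 168 168]
102 [646.1 196.5   2.2] [164 164 162]
105 [632.8 230.7 175.1] [251 144  47]
108 [630.4 230.8 175.3] [162  71  22]
111 [628.2 229.8 170.3] [162  71  22]
114 [625.9 229.  166.4] [162  70  23]
117 [623.5 228.3 162.7] [164  73  24]
120 [621.  227.8 159.9] [163  72  23]
123 [618.5 226.9 155.4] [161  71  22]
126 [615.8 225.8 149.5] [163  71  23]
129 [610.3 198.9  13.6] [220 216 192]
132 [609.7 220.1 120.9] [93 95 96]
135 [606.8 219.8 119.5] [116 119 118]
138 [603.9 220.1 121.1] [113 117 114]
141 [601.  220.  120.5] [132 136 135]
144 [598.1 220.  120.8] [129 131 125]
147 [587.  199.   14.4] [103  99  86]
```

>>> {"op": "move_arm", "data": {
  "deltas": [
    [10,-1,20,0.005,0.017,0.01],
    [9,0,20,0,0,0],
    [0,0,5,0,0,0],
    [0,0,0,0,0,0],
    [0,0,0,0,0,0]
  ]
}}

```text
t: 6.37
ee_pos: [570.5, 273.4, 223.1]
orientation: [3.141, -0.064, 0.004]
ft_force: [0.2, 0.5, -9.1]
width: 35.4
```

```bash
python3 plan.py 568 282.5 180 -91.7 20 35
```

```text
t 6.37 pos [570.5 273.4 223.1] yaw -92.3 tilt 0.16 w 35.4 F [ 0.2  0.5 -9.1] q [ 0.43  0.43  1.61 -0.    1.09  2.04]
total tool delta [-3.  -9.  43.1] [ 0.    -0.003 -0.011]
[-1.4, -4.1, 19.5, 0.0, -0.003, -0.011]
[-1.2, -4.1, 19.5, 0.0, 0.0, 0.0]
[-0.3, -0.8, 4.1, 0.0, 0.0, 0.0]
```

>>> {"op": "move_arm", "data": {
  "deltas": [
    [-2,-9,15,0,-0.003,-0.011],
    [0,0,15,0,0,0],
    [0,0,5,0,0,0],
    [0,0,0,0,0,0]
  ]
}}

```text
t: 6.7
ee_pos: [569.9, 282.6, 189.6]
orientation: [-3.139, 0.048, -0.005]
ft_force: [-0.2, -0.3, -9.1]
width: 35.0
```

```bash
python3 plan.py 568 282.5 150 -91.7 20 35
```

```text
t 6.70 pos [569.9 282.6 189.6] yaw -91.8 tilt 0.22 w 35.0 F [-0.2 -0.3 -9.1] q [0.44 0.47 1.63 0.   1.03 2.04]
total tool delta [-2.   0.3 39.6] [-0.002 -0.003 -0.001]
[-1.0, 0.1, 20.0, -0.002, -0.003, -0.001]
[-1.0, 0.1, 19.6, -0.0, -0.0, -0.0]
```

>>> {"op": "move_arm", "data": {
  "deltas": [
    [-2,0,15,0,0,0],
    [0,0,15,0,0,0],
    [0,0,0,0,0,0],
    [0,0,0,0,0,0]
  ]
}}

```text
t: 7.03
ee_pos: [568.6, 284.3, 161.5]
orientation: [-3.137, 0.047, -0.008]
ft_force: [0.1, 0.5, -8.9]
width: 35.7
```

```bash
python3 plan.py 568 282.5 142 -91.7 20 35;python3 - <<'E'
from workcell import ctrl, eyes
import cv2,numpy as np
for n in("wrist",):
    d=eyes.get_image(n);cv2.imwrite(f"pics/{n}4.png",d["frame"][:,:,::-1]);np.savez(n+"4.npz",**d)
E
```

```text
t 7.03 pos [568.6 284.3 161.5] yaw -91.7 tilt 0.38 w 35.7 F [ 0.1  0.5 -8.9] q [0.44 0.51 1.65 0.   0.98 2.04]
total tool delta [-0.6  1.9 19.5] [-0.004 -0.005 -0.   ]
[-0.6, 1.9, 19.5, -0.004, -0.005, -0.0]
```

View pics/wrist4.png

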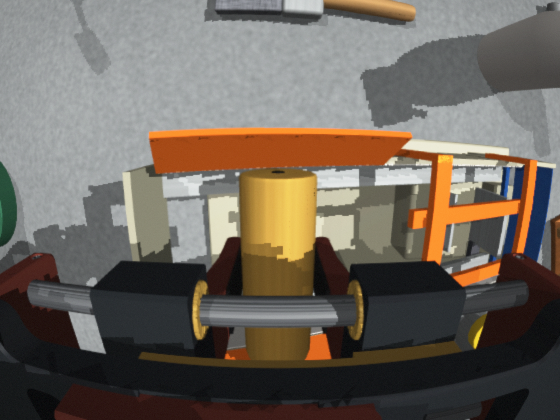

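The wrist view shows the blank's far end at (277,172), just inside the far lip's foot and square to it. Lowering gently.

>>> {"op": "move_arm", "data": {
  "deltas": [
    [-1,2,8,-0.004,-0.005,0],
    [0,0,8,0,0,0],
    [0,0,0,0,0,0]
  ]
}}

```text
t: 7.33
ee_pos: [569.3, 283.1, 147.5]
orientation: [-3.139, 0.046, -0.007]
ft_force: [0.4, -1.0, -9.4]
width: 35.7
```

```bash
python3 plan.py 568 282.5 142 -91.7 20 35
```

```text
t 7.33 pos [569.3 283.1 147.5] yaw -91.7 tilt 0.28 w 35.7 F [ 0.4 -1.  -9.4] q [ 0.44  0.53  1.66 -0.    0.95  2.04]
total tool delta [-1.3  0.7  5.5] [-0.002 -0.005  0.   ]
[-1.3, 0.7, 5.5, -0.002, -0.005, 0.0]
```

>>> {"op": "move_arm", "data": {
  "deltas": [
    [-1,0,4,0,-0.004,0],
    [0,0,0,0,0,0]
  ]
}}

```text
t: 7.5
ee_pos: [568.5, 283.1, 143.3]
orientation: [-3.139, 0.046, -0.001]
ft_force: [0.1, 0.8, -8.9]
width: 35.2
```

>>> {"op": "move_arm", "data": {
  "deltas": [
    [0,0,2,0,0,0],
    [0,0,0,0,0,0]
  ]
}}

```text
t: 7.67
ee_pos: [569.4, 283.5, 142.6]
orientation: [-3.138, 0.047, -0.004]
ft_force: [-0.3, -0.2, -8.4]
width: 35.6
```

```bash
python3 plan.py 568 282.5 142 -91.7 20 35
```

```text
t 7.67 pos [569.4 283.5 142.6] yaw -91.7 tilt 0.21 w 35.6 F [-0.3 -0.2 -8.4] q [0.44 0.53 1.66 0.   0.95 2.04]
total tool delta [-1.4  1.   0.6] [-0.003 -0.002 -0.   ]
[-1.4, 1.0, 0.6, -0.003, -0.002, -0.0]
```

>>> {"op": "move_arm", "data": {
  "deltas": [
    [-1,0,2,0,0,0],
    [0,0,0,0,0,0]
  ]
}}

```text
t: 7.83
ee_pos: [569.8, 283.6, 142.7]
orientation: [-3.138, 0.047, -0.009]
ft_force: [-1.3, 0.1, -9.7]
width: 35.2
```

>>> {"op": "move_arm", "data": {
  "deltas": [
    [0,0,2,0,0,0],
    [0,0,0,0,0,0]
  ]
}}

```text
t: 8.0
ee_pos: [569.7, 283.7, 142.6]
orientation: [-3.137, 0.046, -0.009]
ft_force: [-1.0, -0.4, -9.5]
width: 35.5
```

>>> {"op": "move_arm", "data": {
  "deltas": [
    [-2,0,4,0,-0.005,0],
    [0,0,1,0,0,0]
  ]
}}

```text
t: 8.17
ee_pos: [569.9, 283.5, 142.1]
orientation: [-3.137, 0.046, -0.009]
ft_force: [-5.0, -0.7, -6.9]
width: 35.3
```

>>> {"op": "move_arm", "data": {
  "deltas": [
    [-4,0,0,0,0,0],
    [-1,0,1,0,0,0]
  ]
}}

```text
t: 8.33
ee_pos: [565.6, 283.8, 142.0]
orientation: [-3.136, 0.046, -0.013]
ft_force: [-3.3, -3.6, 9.5]
width: 35.3
```

```bash
python3 plan.py 568 282.5 142 -91.7 20 35;python3 - <<'E'
from workcell import ctrl, eyes
import cv2,numpy as np
for n in("wrist","scene"):
    d=eyes.get_image(n);cv2.imwrite(f"pics/{n}5.png",d["frame"][:,:,::-1]);np.savez(n+"5.npz",**d)
from blank import *
o=ctrl.get_obs();d=load("wrist5");W,L,m=held(d,o);hs=cv2.cvtColor(d["frame"],cv2.COLOR_RGB2HSV)
m&=(hs[...,1]>120)&(abs(hs[...,0].astype(int)-20)<6)
P=L[m];print(len(P),np.percentile(P,[1,50,99],axis=0).round(1));print(np.percentile(W[m],[1,50,99],axis=0).round(1))
H=hs[...,0].astype(int)
for u in(200,230,330,350):
  print(u,[(v,W[v,u].round(0).tolist(),d["frame"][v,u].tolist()) for v in range(150,200,5)])
E
```

```text
t 8.33 pos [565.6 283.8 142. ] yaw -91.7 tilt 0.56 w 35.3 F [-3.3 -3.6  9.5] q [0.45 0.53 1.67 0.   0.93 2.05]
total tool delta [ 2.4  1.2 -0. ] [-0.005 -0.008  0.   ]
[2.4, 1.2, -0.0, -0.005, -0.008, 0.0]
11077 [[-46.1 -15.5 -50.5]
 [ 18.8   0.1 -31.9]
 [ 69.7  15.5 -15. ]]
[[519.4 267.5 157.4]
 [584.1 283.2 174. ]
 [634.9 299.1 193.1]]
200 [(150, [626.0, 311.0, 187.0], [169, 75, 22]), (155, [623.0, 312.0, 184.0], [168, 75, 22]), (160, [621.0, 313.0, 181.0], [171, 76, 24]), (165, [619.0, 314.0, 177.0], [170, 75, 25]), (170, [614.0, 320.0, 151.0], [97, 99, 97]), (175, [611.0, 321.0, 151.0], [129, 132, 131]), (180, [609.0, 321.0, 151.0], [205, 209, 208]), (185, [607.0, 321.0, 152.0], [217, 221, 220]), (190, [604.0, 321.0, 151.0], [223, 227, 227]), (195, [602.0, 321.0, 152.0], [222, 226, 226])]
230 [(150, [625.0, 300.0, 183.0], [170, 78, 25]), (155, [623.0, 300.0, 180.0], [171, 76, 25]), (160, [620.0, 301.0, 177.0], [170, 75, 23]), (165, [618.0, 302.0, 173.0], [168, 76, 23]), (170, [613.0, 306.0, 147.0], [107, 109, 108]), (175, [610.0, 306.0, 147.0], [167, 171, 169]), (180, [608.0, 306
[... 394 characters left out ...]
6]), (175, [607.0, 254.0, 131.0], [207, 210, 210]), (180, [604.0, 254.0, 130.0], [219, 224, 222]), (185, [601.0, 254.0, 132.0], [229, 232, 231]), (190, [576.0, 236.0, 12.0], [108, 107, 93]), (195, [571.0, 236.0, 12.0], [208, 205, 182])]
350 [(150, [623.0, 251.0, 168.0], [169, 76, 24]), (155, [620.0, 249.0, 162.0], [168, 75, 22]), (160, [617.0, 249.0, 158.0], [170, 77, 26]), (165, [612.0, 242.0, 128.0], [98, 98, 98]), (170, [609.0, 242.0, 126.0], [205, 208, 207]), (175, [606.0, 242.0, 127.0], [208, 213, 211]), (180, [603.0, 242.0, 127.0], [224, 227, 227]), (185, [600.0, 242.0, 127.0], [230, 232, 232]), (190, [575.0, 217.0, 13.0], [188, 185, 162]), (195, [570.0, 216.0, 11.0], [209, 207, 181])]
```

View pics/wrist5.png

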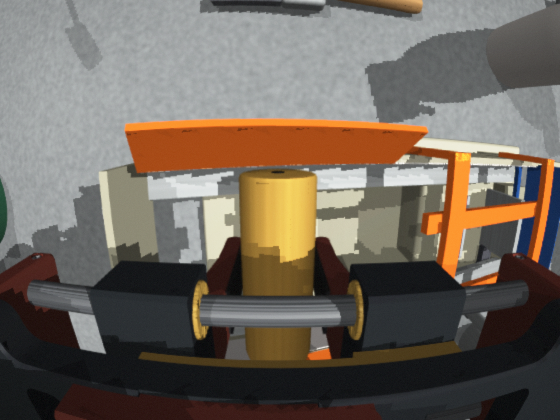

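Resting on the runners: the tool now carries +9.5 N where it hung at −9 N. I'll ease off and open to about 62 mm.

>>> {"op": "move_arm", "data": {
  "deltas": [
    [1.5,0,-1,0,-0.005,0]
  ]
}}

```text
t: 8.52
ee_pos: [566.4, 283.6, 142.5]
orientation: [-3.136, 0.046, -0.003]
ft_force: [0.2, -0.3, -10.2]
width: 35.3
```

>>> {"op": "move_arm", "data": {
  "deltas": [
    [0,0,0,0,0,0],
    [0,0,0,0,0,0],
    [0,0,0,0,0,0]
  ],
  "hand": -0.4
}}

```text
t: 8.77
ee_pos: [568.1, 284.4, 142.7]
orientation: [-3.135, 0.046, -0.007]
ft_force: [0.1, -1.0, -0.2]
width: 52.0
```

```bash
python3 plan.py 568 282.5 142 -91.7 20 35;python3 - <<'E'
from workcell import ctrl, eyes
import cv2,numpy as np
for n in("wrist",):
    d=eyes.get_image(n);cv2.imwrite(f"pics/{n}6.png",d["frame"][:,:,::-1]);np.savez(n+"6.npz",**d)
E
```

```text
t 8.77 pos [568.1 284.4 142.7] yaw -91.7 tilt 0.43 w 52.0 F [ 0.1 -1.  -0.2] q [0.44 0.53 1.66 0.   0.94 2.04]
total tool delta [-0.   1.9  0.7] [-0.006 -0.004  0.001]
[-0.0, 1.9, 0.7, -0.006, -0.004, 0.001]
```

View pics/wrist6.png

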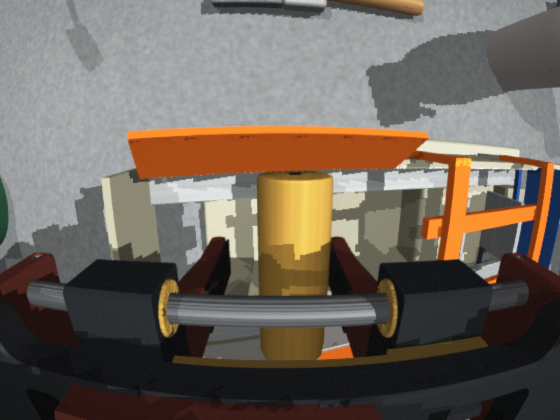

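Brass (295,260) now leans squarely against the downhill finger. Lifting straight up.

>>> {"op": "move_arm", "data": {
  "deltas": [
    [0,0,-25,0,0,0],
    [0,0,-35,0,0,0],
    [0,0,-30,0,0,0],
    [0,0,0,0,0,0]
  ],
  "hand": -0.4
}}

```text
t: 9.15
ee_pos: [567.9, 284.4, 234.3]
orientation: [-3.135, 0.046, -0.003]
ft_force: [-0.2, 0.4, 0.3]
width: 61.9
```

```bash
python3 plan.py 492.8 -142 230 -71.1 40 35;python3 - <<'E'
from workcell import ctrl, eyes
import cv2,numpy as np
for n in("wrist","scene"):
    d=eyes.get_image(n);cv2.imwrite(f"pics/{n}7.png",d["frame"][:,:,::-1]);np.savez(n+"7.npz",**d)
E
```

```text
t 9.15 pos [567.9 284.4 234.3] yaw -91.7 tilt 0.37 w 61.9 F [-0.2  0.4  0.3] q [0.44 0.42 1.6  0.01 1.11 2.04]
total tool delta [-62.6 428.4   1.5] [-0.006 -0.003 -0.359]
[-5.8, 39.6, 0.1, -0.002, -0.001, -0.12]
[-10.5, 38.6, 0.2, -0.002, -0.001, -0.12]
[-15.0, 37.1, 0.3, -0.002, -0.001, -0.119]
[-19.3, 35.0, 0.4, 0.0, 0.0, -0.0]
[-19.3, 35.0, 0.4, 0.0, 0.0, -0.0]
[-19.3, 35.0, 0.4, 0.0, 0.0, -0.0]
[-19.3, 35.0, 0.4, 0.0, 0.0, -0.0]
[-19.3, 35.0, 0.4, 0.0, 0.0, -0.0]
[-19.3, 35.0, 0.4, 0.0, 0.0, -0.0]
[-19.3, 35.0, 0.5, 0.0, 0.0, -0.0]
[-16.0, 29.0, 0.4, 0.0, 0.0, -0.0]
```

View pics/wrist7.png

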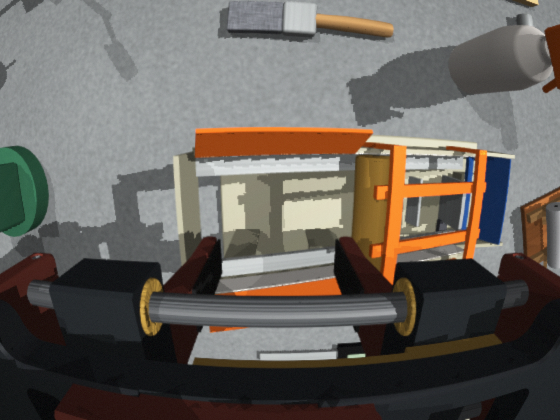

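Brass is rolling under the rails (370,215). On to the aluminium.

>>> {"op": "move_arm", "data": {
  "deltas": [
    [-6,40,0,0,0,-0.12],
    [-10,39,0,0,0,-0.12],
    [-15,37,0,0,0,-0.12],
    [-19,35,0,0,0,0],
    [-19,35,0,0,0,0]
  ],
  "hand": -0.18
}}

```text
t: 9.67
ee_pos: [530.5, 87.3, 222.6]
orientation: [-3.086, -0.55, 0.009]
ft_force: [0.9, -0.9, 0.5]
width: 51.8
```

>>> {"op": "move_arm", "data": {
  "deltas": [
    [-19,35,0,0,0,0],
    [-19,35,0,0,0,0],
    [-19,35,0,0,0,0],
    [-10,20,0,0,0,0],
    [0,0,0,0,0,0]
  ]
}}

```text
t: 10.08
ee_pos: [503.4, -64.0, 215.0]
orientation: [-3.086, -0.545, 0.025]
ft_force: [-0.1, 0.5, 0.2]
width: 51.7
```

```bash
python3 plan.py 492.8 -142 130 -71.1 40 35;python3 - <<'E'
from workcell import ctrl, eyes
import cv2,numpy as np
for n in("wrist","scene","top"):
    d=eyes.get_image(n);cv2.imwrite(f"pics/{n}8.png",d["frame"][:,:,::-1]);np.savez(n+"8.npz",**d)
E
```

```text
t 10.08 pos [503.4 -64.  215. ] yaw -70.0 tilt 1.02 w 51.7 F [-0.1  0.5  0.2] q [-0.15  0.27  1.88  0.    1.01  1.07]
total tool delta [-35.5  70.6  84.7] [-0.011  0.014  0.02 ]
[-12.3, 24.4, 29.3, -0.011, 0.014, 0.02]
[-12.2, 24.3, 29.4, 0.0, 0.0, -0.0]
[-10.8, 21.7, 26.2, 0.0, 0.0, -0.0]
```

View pics/top8.png

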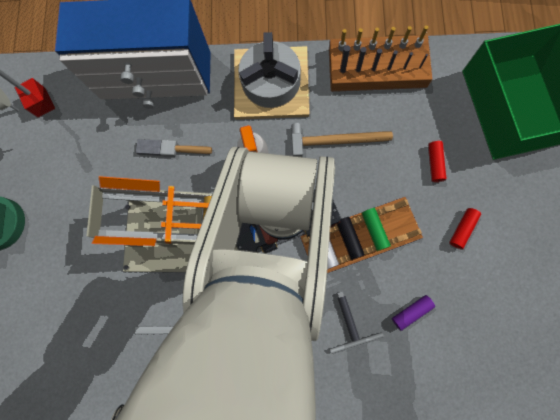

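The mouth (130,215) is empty, so brass has rolled in. The arm hides the stop, so I'll check that later.

>>> {"op": "move_arm", "data": {
  "deltas": [
    [-18,35,5,-0.011,0.014,0.02],
    [-17,34,30,0,0,0],
    [0,0,35,0,0,0],
    [0,0,15,0,0,0],
    [0,0,0,0,0,0]
  ]
}}

```text
t: 10.65
ee_pos: [500.2, -129.6, 130.2]
orientation: [3.095, 0.536, 0.013]
ft_force: [0.1, 0.1, 0.3]
width: 51.9
```

```bash
python3 plan.py 492.8 -142 100 -71.1 40 35;python3 - <<'E'
from workcell import ctrl, eyes
import cv2,numpy as np
for n in("wrist","scene"):
    d=eyes.get_image(n);cv2.imwrite(f"pics/{n}9.png",d["frame"][:,:,::-1]);np.savez(n+"9.npz",**d)
E
```

```text
t 10.65 pos [ 500.2 -129.6  130.2] yaw -70.3 tilt 0.49 w 51.9 F [0.1 0.1 0.3] q [-0.28  0.4   1.94  0.    0.8   0.95]
total tool delta [-11.4   9.2  30.1] [ 0.002 -0.008  0.013]
[-11.4, 9.2, 30.1, 0.002, -0.008, 0.013]
```

View pics/wrist9.png

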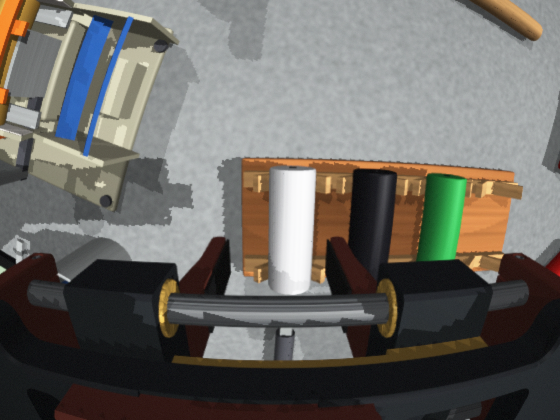

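View pics/scene9.png

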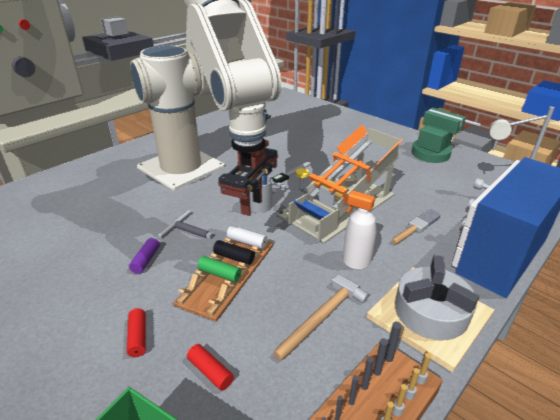

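Run:
```python
from h import *
d=load("scene9");cv2.imwrite("pics/crop9.png",cv2.resize(d["frame"][115:245,265:415],None,fx=4.5,fy=4.5,interpolation=cv2.INTER_CUBIC)[:,:,::-1])
```

```text
(no output)
```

View pics/crop9.png

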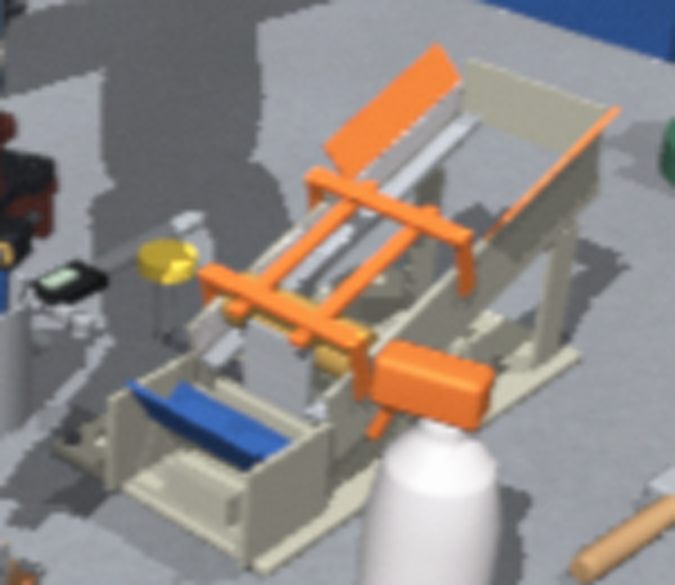

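>>> {"op": "move_arm", "data": {
  "deltas": [
    [-11,7,10,0.002,-0.008,0.013],
    [0,0,10,0,0,0],
    [0,0,0,0,0,0]
  ]
}}

```text
t: 11.0
ee_pos: [495.8, -138.8, 113.9]
orientation: [3.094, 0.521, 0.011]
ft_force: [-1.1, 0.5, 0.6]
width: 52.1
```

```bash
python3 plan.py 492.8 -142 25 -71.1 40 35
```

```text
t 11.00 pos [ 495.8 -138.8  113.9] yaw -70.9 tilt 0.45 w 52.1 F [-1.1  0.5  0.6] q [-0.3   0.42  1.95 -0.    0.76  0.94]
total tool delta [-4.4  1.7 88.8] [ 0.005 -0.006  0.004]
[-2.0, 0.7, 39.9, 0.005, -0.006, 0.004]
[-1.8, 1.0, 39.9, -0.0, -0.0, 0.0]
[-0.3, 0.2, 9.0, -0.0, -0.0, 0.0]
```

Brass sits at the stop behind the grey plate. Now descending on the aluminium.

>>> {"op": "move_arm", "data": {
  "deltas": [
    [-4,2,25,0.005,-0.006,0.004],
    [0,0,30,0,0,0],
    [0,0,25,0,0,0],
    [0,0,0,0,0,0]
  ]
}}

```text
t: 11.33
ee_pos: [497.1, -142.8, 34.9]
orientation: [3.095, 0.516, 0.014]
ft_force: [-1.6, 0.8, 0.3]
width: 51.7
```

```bash
python3 plan.py 492.8 -142 25 -71.1 40 35
```

```text
t 11.33 pos [ 497.1 -142.8   34.9] yaw -71.1 tilt 0.57 w 51.7 F [-1.6  0.8  0.3] q [-0.3   0.57  1.97  0.    0.59  0.94]
total tool delta [-3.9 -2.2  9.9] [ 0.005 -0.008  0.   ]
[-3.9, -2.2, 9.9, 0.005, -0.008, 0.0]
```

>>> {"op": "move_arm", "data": {
  "deltas": [
    [-5,-2,9,0.005,-0.008,0],
    [0,0,3,0,0,0],
    [0,0,0,0,0,0]
  ]
}}

```text
t: 11.58
ee_pos: [492.3, -142.6, 23.6]
orientation: [3.098, 0.517, 0.001]
ft_force: [0.1, -0.1, 0.4]
width: 51.6
```

```bash
python3 plan.py 492.8 -142 25 -71.1 40 35
```

```text
t 11.58 pos [ 492.3 -142.6   23.6] yaw -71.1 tilt 0.04 w 51.6 F [ 0.1 -0.1  0.4] q [-0.31  0.59  1.98 -0.    0.58  0.94]
total tool delta [ 0.6 -0.4 -1.4] [ 0.    -0.001  0.001]
[0.6, -0.4, -1.4, 0.0, -0.001, 0.001]
```

>>> {"op": "move_arm", "data": {
  "deltas": [
    [0,0,0,0,0,0],
    [0,0,0,0,0,0],
    [0,0,0,0,0,0],
    [0,0,0,0,0,0],
    [0,0,0,0,0,0]
  ],
  "hand": 1
}}

```text
t: 12.0
ee_pos: [494.6, -143.2, 27.3]
orientation: [3.096, 0.516, 0.009]
ft_force: [0.9, 0.4, -3.1]
width: 35.6
```

>>> {"op": "move_arm", "data": {
  "deltas": [
    [0,0,-15,0,0,0],
    [0,0,-30,0,0,0],
    [0,0,-40,0,0,0],
    [0,0,-40,0,0,0],
    [0,0,-40,0,0,0]
  ]
}}

```text
t: 12.42
ee_pos: [486.7, -140.7, 189.4]
orientation: [-3.092, -0.515, 0.021]
ft_force: [1.1, 0.4, -2.6]
width: 35.5
```

```bash
python3 plan.py 560 282.5 262 -91.7 40 35
```

```text
t 12.42 pos [ 486.7 -140.7  189.4] yaw -71.1 tilt 0.84 w 35.5 F [ 1.1  0.4 -2.6] q [-0.3   0.3   1.91  0.    0.95  0.94]
total tool delta [ 205.8 -377.2  -71.7] [-0.007  0.013  0.36 ]
[18.9, -34.6, -6.6, -0.002, 0.004, 0.12]
[14.6, -36.6, -6.6, -0.002, 0.005, 0.12]
[10.2, -38.1, -6.6, -0.002, 0.004, 0.12]
[5.6, -39.0, -6.6, -0.0, 0.0, 0.0]
[5.6, -39.0, -6.7, -0.0, 0.0, 0.0]
[5.6, -39.1, -6.6, -0.0, 0.0, 0.0]
[5.6, -39.0, -6.7, -0.0, 0.0, 0.0]
[5.5, -39.1, -6.6, -0.0, 0.0, 0.0]
[5.6, -39.0, -6.7, -0.0, 0.0, 0.0]
[5.5, -39.1, -6.6, -0.0, 0.0, 0.0]
[5.0, -34.9, -5.9, -0.0, 0.0, 0.0]
```

>>> {"op": "move_arm", "data": {
  "deltas": [
    [19,-32,-16,-0.002,0.004,0.12],
    [15,-33,-16,-0.002,0.005,0.12],
    [11,-35,-16,-0.002,0.004,0.12],
    [6,-38,-12,0,0,0],
    [6,-39,-7,0,0,0]
  ]
}}

```text
t: 12.83
ee_pos: [525.5, 37.4, 266.3]
orientation: [3.138, -0.054, 0.022]
ft_force: [1.2, 0.3, -3.3]
width: 35.5
```

>>> {"op": "move_arm", "data": {
  "deltas": [
    [6,-40,-4,0,0,0],
    [6,-40,0,0,0,0],
    [6,-40,0,0,0,0],
    [6,-40,0,0,0,0],
    [4,-30,0,0,0,0]
  ]
}}

```text
t: 13.25
ee_pos: [559.0, 234.5, 273.9]
orientation: [3.139, -0.055, 0.029]
ft_force: [0.9, -1.0, -2.3]
width: 35.5
```

>>> {"op": "move_arm", "data": {
  "deltas": [
    [0,-10,0,0,0,0],
    [0,0,0,0,0,0]
  ]
}}

```text
t: 13.42
ee_pos: [558.8, 250.8, 273.1]
orientation: [3.141, -0.046, 0.028]
ft_force: [-0.5, -0.1, -2.5]
width: 35.3
```

```bash
python3 plan.py 565 282.5 220 -91.7 40 35
```

```text
t 13.42 pos [558.8 250.8 273.1] yaw -91.7 tilt 1.03 w 35.3 F [-0.5 -0.1 -2.5] q [ 0.41  0.35  1.62 -0.01  1.16  2.01]
total tool delta [  4.3 -31.9  53.2] [ 0.    -0.018  0.   ]
[2.8, -20.5, 34.2, 0.0, -0.018, 0.0]
[1.9, -11.4, 19.0, 0.0, -0.0, 0.0]
```

>>> {"op": "move_arm", "data": {
  "deltas": [
    [4,-22,20,0,-0.018,0],
    [0,-10,20,0,0,0],
    [0,0,10,0,0,0],
    [0,0,0,0,0,0]
  ]
}}

```text
t: 13.75
ee_pos: [563.2, 279.8, 221.7]
orientation: [3.139, -0.045, -0.002]
ft_force: [-0.9, 0.6, -2.7]
width: 35.5
```

```bash
python3 plan.py 567 282.5 180 -91.7 40 35;python3 - <<'E'
from workcell import ctrl, eyes
import cv2,numpy as np
for n in("wrist","scene"):
    d=eyes.get_image(n);cv2.imwrite(f"pics/{n}10.png",d["frame"][:,:,::-1]);np.savez(n+"10.npz",**d)
from blank import *
o=ctrl.get_obs();d=load("wrist10");W,L,m=held(d,o)
for vv in range(150,200,3): print(vv,L[vv,278].round(1),W[vv,278].round(0),d["frame"][vv,278])
E
```

```text
t 13.75 pos [563.2 279.8 221.7] yaw -91.7 tilt 0.16 w 35.5 F [-0.9  0.6 -2.7] q [ 0.44  0.43  1.62 -0.    1.09  2.04]
total tool delta [ 3.8 -2.9 41.7] [0.003 0.001 0.001]
[3.6, -2.8, 39.7, 0.003, 0.001, 0.001]
[0.2, -0.1, 2.0, -0.0, 0.0, -0.0]
150 [49.1  0.4 86.4] [613. 278. 137.] [90 91 90]
153 [46.8  0.4 86.4] [611. 278. 137.] [ 99 101 101]
156 [44.6  0.4 84.6] [609. 278. 139.] [218 221 222]
159 [42.2  0.4 85.8] [606. 278. 138.] [207 212 211]
162 [39.9  0.4 85.5] [604. 278. 138.] [225 228 228]
165 [37.5  0.4 86.5] [602. 278. 137.] [226 228 228]
168 [47.3  0.2 -9.4] [611. 278. 233.] [98 98 98]
171 [ 47.4   0.1 -20.4] [611. 278. 244.] [64 65 66]
174 [ 47.4   0.1 -29.7] [611. 278. 253.] [131 131 132]
177 [ 47.1   0.1 -36. ] [611. 278. 260.] [229 228 230]
180 [ 45.7   0.1 -34.2] [610. 278. 258.] [241 242 243]
183 [ 44.6   0.1 -35. ] [609. 279. 259.] [240 240 241]
186 [ 43.2   0.1 -34.3] [607. 279. 258.] [240 240 241]
189 [ 42.2   0.1 -34.9] [606. 279. 259.] [241 241 242]
192 [ 40.8   0.1 -34.4] [605. 279. 258.] [241 241 242]
195 [ 39.5   0.1 -33.9] [604. 279. 258.] [240 240 242]
198 [ 38.5   0.1 -35.1] [603. 279. 259.] [241 241 242]
```

View pics/wrist10.png

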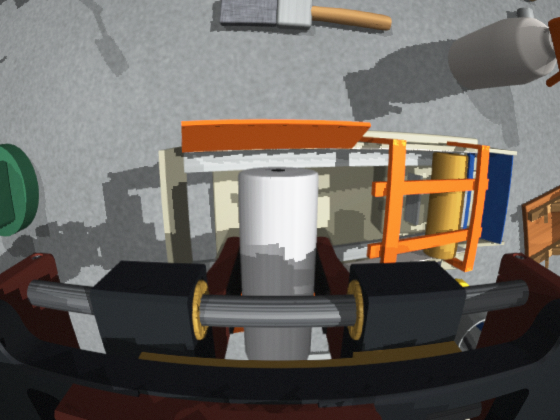

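The aluminium's far end is at (278,170), and brass waits square at the stop (447,200). Lowering.

>>> {"op": "move_arm", "data": {
  "deltas": [
    [4,-3,20,0,0,0],
    [0,0,20,0,0,0],
    [0,0,15,0,0,0],
    [0,0,0,0,0,0]
  ]
}}

```text
t: 14.18
ee_pos: [572.0, 278.9, 173.9]
orientation: [-3.139, 0.054, -0.015]
ft_force: [-0.4, 0.4, -3.2]
width: 35.6
```

```bash
python3 plan.py 567 282.5 142 -91.7 40 35
```

```text
t 14.18 pos [572.  278.9 173.9] yaw -92.0 tilt 0.57 w 35.6 F [-0.4  0.4 -3.2] q [ 0.44  0.49  1.65 -0.    1.    2.04]
total tool delta [-5.5 -3.3 31.9] [-0.002 -0.01  -0.005]
[-5.5, -3.3, 31.9, -0.002, -0.01, -0.005]
```

>>> {"op": "move_arm", "data": {
  "deltas": [
    [-5,-3,8,-0.002,-0.01,-0.005],
    [-1,0,10,0,-0.002,0],
    [0,0,5,0,0,0],
    [0,0,0,0,0,0]
  ]
}}

```text
t: 14.52
ee_pos: [567.9, 280.8, 153.8]
orientation: [-3.139, 0.049, -0.002]
ft_force: [0.0, 0.5, -3.1]
width: 35.3
```

```bash
python3 plan.py 567 282.5 142 -91.7 40 35
```

```text
t 14.52 pos [567.9 280.8 153.8] yaw -91.8 tilt 0.14 w 35.3 F [ 0.   0.5 -3.1] q [0.44 0.52 1.66 0.   0.97 2.04]
total tool delta [-1.  -1.6 11.8] [-0.002 -0.002 -0.002]
[-1.0, -1.6, 11.8, -0.002, -0.002, -0.002]
```

>>> {"op": "move_arm", "data": {
  "deltas": [
    [-1,-1,7,0,-0.002,0],
    [-1,0,4,0,-0.002,0],
    [0,0,0,0,0,0]
  ]
}}

```text
t: 14.77
ee_pos: [566.5, 282.3, 143.0]
orientation: [-3.138, 0.049, 0.002]
ft_force: [-0.0, -0.3, -3.1]
width: 35.2
```

>>> {"op": "move_arm", "data": {
  "deltas": [
    [-1,0,3,0,-0.002,0]
  ]
}}

```text
t: 14.85
ee_pos: [565.9, 282.6, 140.4]
orientation: [-3.138, 0.049, 0.003]
ft_force: [-0.2, -0.7, -3.5]
width: 35.8
```

```bash
python3 plan.py 567 282.5 142 -91.7 40 35
```

```text
t 14.85 pos [565.9 282.6 140.4] yaw -91.8 tilt 0.23 w 35.8 F [-0.2 -0.7 -3.5] q [0.44 0.53 1.67 0.   0.94 2.04]
total tool delta [ 1.1  0.1 -1.6] [-0.003  0.002 -0.002]
[1.1, 0.1, -1.6, -0.003, 0.002, -0.002]
```

>>> {"op": "move_arm", "data": {
  "deltas": [
    [1,0,3,0,0,0]
  ]
}}

```text
t: 14.93
ee_pos: [566.4, 282.6, 137.9]
orientation: [-3.138, 0.049, 0.005]
ft_force: [-15.1, -6.3, 33.2]
width: 35.1
```

>>> {"op": "move_arm", "data": {
  "deltas": [
    [0,0,2,0,0,0]
  ]
}}

```text
t: 15.02
ee_pos: [566.3, 282.6, 137.9]
orientation: [-3.138, 0.049, 0.005]
ft_force: [-9.1, -5.5, 26.8]
width: 35.2
```

>>> {"op": "move_arm", "data": {
  "deltas": [
    [-1,0,-1,0,0,0]
  ]
}}

```text
t: 15.1
ee_pos: [565.6, 282.7, 139.7]
orientation: [-3.138, 0.049, 0.004]
ft_force: [0.3, -0.1, -2.4]
width: 35.5
```

>>> {"op": "move_arm", "data": {
  "deltas": [
    [0,0,0,0,0,0],
    [0,0,0,0,0,0],
    [0,0,0,0,0,0]
  ],
  "hand": -0.4
}}

```text
t: 15.35
ee_pos: [566.8, 283.2, 141.1]
orientation: [-3.137, 0.048, -0.0]
ft_force: [-0.4, -0.1, -0.2]
width: 52.0
```

```bash
python3 plan.py 567 282.5 142 -91.7 40 35;python3 - <<'E'
from workcell import ctrl, eyes
import cv2,numpy as np
for n in("wrist",):
    d=eyes.get_image(n);cv2.imwrite(f"pics/{n}11.png",d["frame"][:,:,::-1]);np.savez(n+"11.npz",**d)
E
```

```text
t 15.35 pos [566.8 283.2 141.1] yaw -91.8 tilt 0.25 w 52.0 F [-0.4 -0.1 -0.2] q [0.44 0.53 1.67 0.   0.94 2.04]
total tool delta [ 0.2  0.7 -0.9] [-0.004 -0.    -0.001]
[0.2, 0.7, -0.9, -0.004, -0.0, -0.001]
```

View pics/wrist11.png

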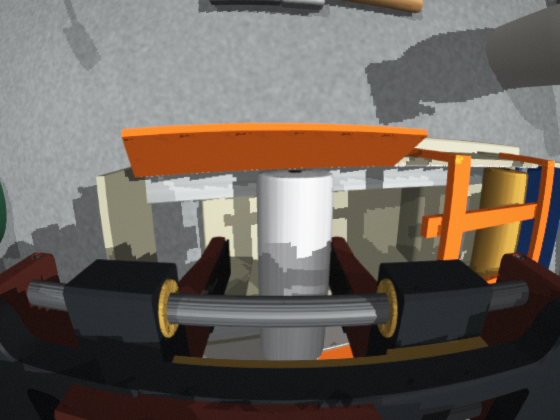

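The aluminium (295,260) rests square against the downhill finger. Lifting away.

>>> {"op": "move_arm", "data": {
  "deltas": [
    [0,0,-25,0,0,0],
    [0,0,-35,0,0,0],
    [0,0,-30,0,0,0],
    [0,0,0,0,0,0]
  ],
  "hand": -0.4
}}

```text
t: 15.73
ee_pos: [565.8, 282.4, 231.0]
orientation: [-3.139, 0.048, 0.008]
ft_force: [1.7, 0.9, 0.9]
width: 61.7
```

```bash
python3 plan.py 513.6 -204.7 235 -71.1 40 35;python3 - <<'E'
from workcell import ctrl, eyes
import cv2,numpy as np
for n in("wrist",):
    d=eyes.get_image(n);cv2.imwrite(f"pics/{n}12.png",d["frame"][:,:,::-1])
E
```

```text
t 15.73 pos [565.8 282.4 231. ] yaw -91.8 tilt 0.32 w 61.7 F [1.7 0.9 0.9] q [0.44 0.43 1.6  0.   1.12 2.04]
total tool delta [-37.2 488.4  -4.6] [-0.003  0.005 -0.361]
[-3.0, 39.9, -0.4, -0.001, 0.002, -0.12]
[-7.8, 39.2, -0.3, -0.001, 0.002, -0.12]
[-12.4, 38.0, -0.3, -0.001, 0.001, -0.12]
[-16.9, 36.3, -0.3, 0.0, 0.0, -0.001]
[-16.9, 36.2, -0.3, 0.0, 0.0, 0.0]
[-16.9, 36.2, -0.3, 0.0, 0.0, 0.0]
[-16.9, 36.2, -0.3, 0.0, 0.0, 0.0]
[-16.9, 36.2, -0.3, 0.0, 0.0, 0.0]
[-16.9, 36.2, -0.3, 0.0, 0.0, 0.0]
[-17.0, 36.2, -0.3, 0.0, 0.0, 0.0]
[-16.9, 36.2, -0.3, 0.0, 0.0, 0.0]
[-16.9, 36.2, -0.4, 0.0, 0.0, 0.0]
[-4.3, 9.2, -0.1, 0.0, 0.0, 0.0]
```

View pics/wrist12.png

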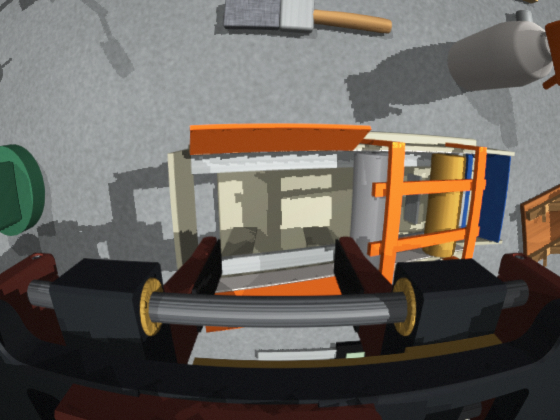

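The aluminium is rolling down (370,200) towards brass (447,205). Next is the steel.

>>> {"op": "move_arm", "data": {
  "deltas": [
    [-3,40,0,0,0,-0.12],
    [-8,39,0,0,0,-0.12],
    [-12,38,0,0,0,-0.12],
    [-17,36,0,0,0,0],
    [-17,36,0,0,0,0]
  ],
  "hand": -0.18
}}

```text
t: 16.2
ee_pos: [542.9, 85.5, 223.8]
orientation: [-3.089, -0.546, 0.012]
ft_force: [0.9, -0.8, 0.7]
width: 51.6
```

>>> {"op": "move_arm", "data": {
  "deltas": [
    [-17,36,0,0,0,0],
    [-17,36,0,0,0,0],
    [-17,36,0,0,0,0],
    [-17,36,0,0,0,0],
    [-17,36,0,0,0,0]
  ]
}}

```text
t: 16.62
ee_pos: [519.2, -121.2, 217.3]
orientation: [-3.086, -0.55, 0.023]
ft_force: [0.8, 0.1, 0.4]
width: 51.4
```

>>> {"op": "move_arm", "data": {
  "deltas": [
    [-17,36,0,0,0,0],
    [0,10,0,0,0,0],
    [0,0,0,0,0,0]
  ]
}}

```text
t: 16.87
ee_pos: [516.1, -178.6, 213.5]
orientation: [-3.087, -0.539, 0.029]
ft_force: [-0.2, 0.8, -0.5]
width: 52.1
```

```bash
python3 plan.py 513.6 -204.7 130 -71.1 40 35
```

```text
t 16.87 pos [ 516.1 -178.6  213.5] yaw -70.2 tilt 1.15 w 52.1 F [-0.2  0.8 -0.5] q [-0.35  0.33  1.8  -0.    1.03  0.87]
total tool delta [-9.7 24.6 83.5] [-0.01   0.017  0.016]
[-4.5, 11.2, 38.1, -0.01, 0.017, 0.016]
[-4.9, 11.0, 38.2, -0.0, 0.0, -0.0]
[-0.9, 2.0, 7.2, -0.0, 0.0, -0.0]
```

>>> {"op": "move_arm", "data": {
  "deltas": [
    [-10,24,20,-0.01,0.017,0.016],
    [0,0,30,0,0,0],
    [0,0,30,0,0,0],
    [0,0,10,0,0,0],
    [0,0,0,0,0,0]
  ]
}}

```text
t: 17.28
ee_pos: [515.3, -201.5, 118.7]
orientation: [-3.098, -0.513, -0.002]
ft_force: [-0.4, 0.2, -0.3]
width: 52.1
```

```bash
python3 plan.py 513.6 -204.7 100 -71.1 40 35;python3 - <<'E'
from workcell import ctrl, eyes
import cv2,numpy as np
for n in("wrist","scene"):
    d=eyes.get_image(n);cv2.imwrite(f"pics/{n}13.png",d["frame"][:,:,::-1]);np.savez(n+"13.npz",**d)
from h import *
d=load("scene13");cv2.imwrite("pics/crop13.png",cv2.resize(d["frame"][115:245,265:415],None,fx=4.5,fy=4.5,interpolation=cv2.INTER_CUBIC)[:,:,::-1])
E
```

```text
t 17.28 pos [ 515.3 -201.5  118.7] yaw -71.2 tilt 0.12 w 52.1 F [-0.4  0.2 -0.3] q [-0.4   0.46  1.86  0.    0.82  0.84]
total tool delta [-2.6  2.5 18.7] [-0.002 -0.002 -0.002]
[-2.6, 2.5, 18.7, -0.002, -0.002, -0.002]
```

View pics/wrist13.png

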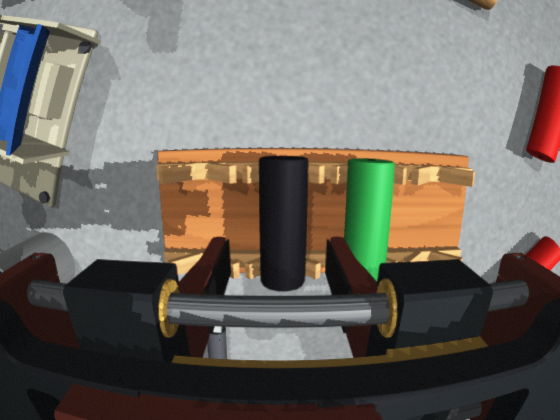

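View pics/crop13.png

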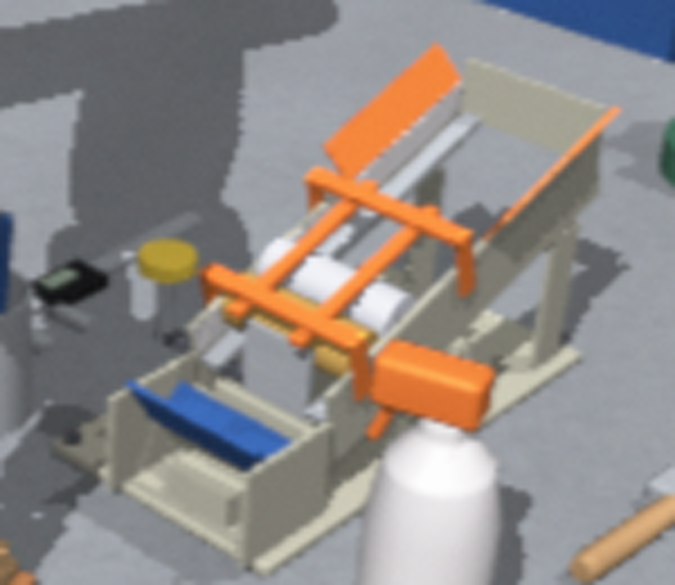

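The aluminium is queued right behind brass. The steel (283,220) is nearly centred in the jaws.

>>> {"op": "move_arm", "data": {
  "deltas": [
    [-3,2,20,0,-0.003,0],
    [-2,0,30,0,-0.003,0],
    [-2,0,28,0,-0.003,0],
    [0,0,4,0,0,0],
    [0,0,0,0,0,0]
  ]
}}

```text
t: 17.8
ee_pos: [519.3, -205.8, 45.9]
orientation: [3.088, 0.52, 0.014]
ft_force: [-0.0, -0.8, 0.2]
width: 51.7
```

```bash
python3 plan.py 513.6 -204.7 25 -71.1 40 35
```

```text
t 17.80 pos [ 519.3 -205.8   45.9] yaw -70.9 tilt 0.76 w 51.7 F [-0.  -0.8  0.2] q [-0.4   0.58  1.88 -0.01  0.66  0.85]
total tool delta [-5.2 -3.2 20.8] [ 0.011 -0.007  0.004]
[-5.2, -3.2, 20.8, 0.011, -0.007, 0.004]
```

>>> {"op": "move_arm", "data": {
  "deltas": [
    [-5,-3,10,0.011,-0.008,0.004],
    [-1,0,8,0,-0.001,0],
    [0,0,3,0,0,0],
    [0,0,0,0,0,0]
  ]
}}

```text
t: 18.13
ee_pos: [516.2, -205.5, 28.8]
orientation: [3.095, 0.516, 0.006]
ft_force: [0.9, -0.6, 0.6]
width: 52.1
```

```bash
python3 plan.py 513.6 -204.7 25 -71.1 40 35
```

```text
t 18.13 pos [ 516.2 -205.5   28.8] yaw -71.1 tilt 0.32 w 52.1 F [ 0.9 -0.6  0.6] q [-0.4   0.61  1.88 -0.    0.64  0.84]
total tool delta [-2.2 -1.6  3.8] [ 0.004 -0.003  0.   ]
[-2.2, -1.6, 3.8, 0.004, -0.003, 0.0]
```

>>> {"op": "move_arm", "data": {
  "deltas": [
    [-4,-1,6,0.004,-0.004,0]
  ]
}}

```text
t: 18.22
ee_pos: [513.6, -206.3, 24.0]
orientation: [3.097, 0.517, 0.003]
ft_force: [0.5, -0.6, -0.1]
width: 51.9
```

>>> {"op": "move_arm", "data": {
  "deltas": [
    [0,0,0,0,0,0],
    [0,0,0,0,0,0],
    [0,0,0,0,0,0],
    [0,0,0,0,0,0],
    [0,0,0,0,0,0]
  ],
  "hand": 1
}}

```text
t: 18.63
ee_pos: [512.7, -206.5, 23.7]
orientation: [3.098, 0.515, 0.002]
ft_force: [0.2, 0.0, -1.3]
width: 35.4
```

>>> {"op": "move_arm", "data": {
  "deltas": [
    [0,0,-15,0,0,0],
    [0,0,-30,0,0,0],
    [0,0,-40,0,0,0],
    [0,0,-40,0,0,0],
    [0,0,-40,0,0,0]
  ]
}}

```text
t: 19.05
ee_pos: [502.9, -202.3, 181.1]
orientation: [-3.084, -0.513, 0.038]
ft_force: [0.6, -0.2, -6.5]
width: 35.3
```

```bash
python3 plan.py 560 282.5 265 -91.7 40 35
```

```text
t 19.05 pos [ 502.9 -202.3  181.1] yaw -71.1 tilt 1.64 w 35.3 F [ 0.6 -0.2 -6.5] q [-0.4   0.37  1.83 -0.    0.97  0.84]
total tool delta [ 209.2 -441.7  -80.2] [-0.015  0.025  0.359]
[16.9, -35.7, -6.5, -0.005, 0.008, 0.12]
[12.6, -37.4, -6.5, -0.005, 0.008, 0.12]
[8.0, -38.6, -6.6, -0.005, 0.009, 0.119]
[3.5, -39.3, -6.8, 0.0, -0.0, 0.0]
[3.5, -39.3, -6.8, 0.0, -0.0, 0.0]
[3.5, -39.3, -6.8, 0.0, -0.0, 0.0]
[3.5, -39.3, -6.8, 0.0, -0.0, 0.0]
[3.4, -39.3, -6.8, 0.0, -0.0, 0.0]
[3.5, -39.3, -6.8, 0.0, -0.0, 0.0]
[3.4, -39.3, -6.8, 0.0, -0.0, 0.0]
[3.5, -39.3, -6.8, 0.0, -0.0, 0.0]
[3.4, -39.3, -6.8, 0.0, -0.0, 0.0]
[1.3, -14.7, -2.6, 0.0, -0.0, 0.0]
```

>>> {"op": "move_arm", "data": {
  "deltas": [
    [17,-33,-16,-0.005,0.008,0.12],
    [12,-34,-16,-0.005,0.008,0.12],
    [8,-35,-16,-0.005,0.009,0.12],
    [4,-37,-12,0,0,0],
    [4,-38,-10,0,0,0]
  ]
}}

```text
t: 19.47
ee_pos: [528.7, -23.6, 257.8]
orientation: [3.136, -0.07, 0.01]
ft_force: [1.4, -1.0, -7.3]
width: 35.4
```

>>> {"op": "move_arm", "data": {
  "deltas": [
    [4,-40,-5,0,0,0],
    [4,-40,-3,0,0,0],
    [4,-40,0,0,0,0],
    [4,-40,0,0,0,0],
    [4,-40,0,0,0,0]
  ]
}}

```text
t: 19.88
ee_pos: [553.4, 183.2, 264.4]
orientation: [3.134, -0.073, 0.003]
ft_force: [0.6, -0.9, -7.1]
width: 35.2
```

```bash
python3 plan.py 560 282.5 265 -91.7 40 35
```

```text
t 19.88 pos [553.4 183.2 264.4] yaw -92.7 tilt 0.40 w 35.2 F [ 0.6 -0.9 -7.1] q [ 0.3   0.32  1.69 -0.01  1.14  1.92]
total tool delta [  2.  -99.5  -1.3] [ 0.007 -0.002 -0.017]
[0.8, -40.0, -0.5, 0.007, -0.002, -0.017]
[1.5, -40.0, -0.3, -0.0, 0.0, 0.0]
[0.7, -19.5, -0.1, -0.0, 0.0, 0.0]
```

>>> {"op": "move_arm", "data": {
  "deltas": [
    [3,-40,0,0.007,-0.002,-0.017],
    [4,-37,0,0,0,0],
    [2,-5,10,0,0,0],
    [0,0,15,0,0,0],
    [0,0,10,0,0,0]
  ]
}}

```text
t: 20.3
ee_pos: [561.7, 278.0, 223.9]
orientation: [-3.14, 0.03, 0.008]
ft_force: [0.4, -0.3, -6.7]
width: 35.5
```

```bash
python3 plan.py 566.5 282.5 210 -91.7 40 35
```

```text
t 20.30 pos [561.7 278.  223.9] yaw -91.1 tilt 0.31 w 35.5 F [ 0.4 -0.3 -6.7] q [0.44 0.43 1.62 0.   1.1  2.03]
total tool delta [ 4.8 -4.6 13.9] [-0.001  0.005  0.011]
[4.8, -4.6, 13.9, -0.001, 0.005, 0.011]
```

>>> {"op": "move_arm", "data": {
  "deltas": [
    [4,-4,3,0,0.005,0.011],
    [0,0,0,0,0,0],
    [0,0,0,0,0,0]
  ]
}}

```text
t: 20.55
ee_pos: [562.7, 279.9, 215.3]
orientation: [3.137, -0.049, -0.015]
ft_force: [1.0, -0.8, -6.2]
width: 35.5
```

```bash
python3 plan.py 567 282.5 180 -91.7 40 35;python3 - <<'E'
from workcell import ctrl, eyes
import cv2,numpy as np
for n in("wrist","scene"):
    d=eyes.get_image(n);cv2.imwrite(f"pics/{n}14.png",d["frame"][:,:,::-1]);np.savez(n+"14.npz",**d)
from blank import *
o=ctrl.get_obs();d=load("wrist14");W,L,m=held(d,o)
for vv in range(150,200,3): print(vv,L[vv,278].round(1),W[vv,278].round(0),d["frame"][vv,278])
E
```

```text
t 20.55 pos [562.7 279.9 215.3] yaw -91.8 tilt 0.59 w 35.5 F [ 1.  -0.8 -6.2] q [0.44 0.44 1.62 0.   1.09 2.04]
total tool delta [ 4.6 -2.9 35.2] [ 0.004  0.009 -0.002]
[4.6, -2.9, 35.2, 0.004, 0.009, -0.002]
150 [50.   0.4 78.5] [613. 278. 137.] [110 113 111]
153 [47.8  0.4 78.1] [610. 278. 138.] [180 185 186]
156 [45.7  0.4 77.1] [608. 278. 139.] [238 240 240]
159 [43.4  0.4 77.9] [606. 278. 138.] [235 237 237]
162 [50.   0.2 -5. ] [613. 278. 221.] [206 210 211]
165 [ 50.5   0.2 -22.3] [614. 278. 238.] [19 18 20]
168 [ 50.1   0.1 -29.4] [613. 278. 245.] [16 17 20]
171 [ 49.8   0.1 -36.5] [613. 278. 252.] [22 20 22]
174 [ 49.    0.1 -39.2] [612. 278. 255.] [42 42 47]
177 [ 47.8   0.1 -39.1] [611. 278. 255.] [37 36 41]
180 [ 46.6   0.1 -39. ] [610. 278. 255.] [40 38 44]
183 [ 45.3   0.1 -38. ] [609. 279. 254.] [39 39 43]
186 [ 44.2   0.1 -38.3] [608. 279. 254.] [38 38 44]
189 [ 43.2   0.1 -39.6] [607. 279. 255.] [36 37 43]
192 [ 41.7   0.1 -38.2] [605. 279. 254.] [38 38 44]
195 [ 40.8   0.1 -39.6] [604. 279. 255.] [35 35 40]
198 [ 39.7   0.1 -40.1] [603. 279. 256.] [38 37 43]
```

View pics/wrist14.png

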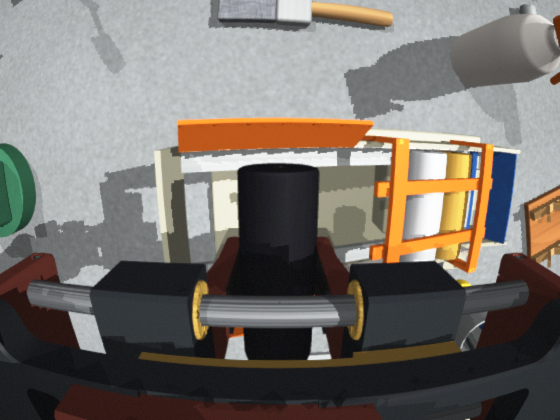

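The steel's far end (278,165) is at tool x = 50, so it is centred in the grip, and aluminium and brass are queued at (427,200) and (457,205). Target TCP x is 565.

>>> {"op": "move_arm", "data": {
  "deltas": [
    [2,-3,15,0.004,0.003,0],
    [-1,0,15,0,0,0],
    [-1,0,10,0,0,0],
    [0,0,0,0,0,0]
  ]
}}

```text
t: 20.98
ee_pos: [566.2, 281.8, 179.3]
orientation: [-3.137, 0.055, -0.004]
ft_force: [-0.2, 0.4, -7.3]
width: 35.7
```

```bash
python3 plan.py 565 282.5 145 -91.7 40 35
```

```text
t 20.98 pos [566.2 281.8 179.3] yaw -92.0 tilt 0.26 w 35.7 F [-0.2  0.4 -7.3] q [0.44 0.48 1.65 0.   1.01 2.05]
total tool delta [-1.3 -0.5 34.3] [-0.004 -0.002 -0.005]
[-1.3, -0.5, 34.3, -0.004, -0.002, -0.005]
```

>>> {"op": "move_arm", "data": {
  "deltas": [
    [-2,0,12,-0.004,-0.003,-0.005],
    [-1,0,12,0,-0.002,0],
    [0,0,4,0,0,0],
    [0,0,0,0,0,0]
  ]
}}

```text
t: 21.32
ee_pos: [564.3, 281.7, 151.0]
orientation: [-3.14, 0.048, 0.001]
ft_force: [-0.2, 1.0, -5.9]
width: 35.4
```

```bash
python3 plan.py 565 282.5 138 -91.7 40 35
```

```text
t 21.32 pos [564.3 281.7 151. ] yaw -91.7 tilt 0.06 w 35.4 F [-0.2  1.  -5.9] q [0.44 0.52 1.67 0.   0.96 2.04]
total tool delta [ 0.7 -0.9 13. ] [-0.001  0.    -0.001]
[0.7, -0.9, 13.0, -0.001, 0.0, -0.001]
```

>>> {"op": "move_arm", "data": {
  "deltas": [
    [0,-1,7,0,0,0],
    [0,0,4,0,0,0]
  ]
}}

```text
t: 21.48
ee_pos: [564.9, 283.0, 139.9]
orientation: [-3.14, 0.048, -0.001]
ft_force: [-1.3, 0.4, -6.4]
width: 35.3
```

>>> {"op": "move_arm", "data": {
  "deltas": [
    [0,0,3,0,0,0]
  ]
}}

```text
t: 21.57
ee_pos: [565.0, 283.2, 136.6]
orientation: [-3.14, 0.048, -0.002]
ft_force: [0.6, 0.9, -7.1]
width: 35.9
```

>>> {"op": "move_arm", "data": {
  "deltas": [
    [0,0,1.5,0,0,0]
  ]
}}

```text
t: 21.65
ee_pos: [565.1, 283.2, 135.8]
orientation: [-3.14, 0.047, -0.001]
ft_force: [-6.9, -4.5, 15.1]
width: 35.2
```

```bash
python3 plan.py 565 282.5 138 -91.7 40 35
```

```text
t 21.65 pos [565.1 283.2 135.8] yaw -91.7 tilt 0.10 w 35.2 F [-6.9 -4.5 15.1] q [0.45 0.54 1.67 0.   0.93 2.05]
total tool delta [-0.1  0.7 -2.2] [-0.001 -0.001 -0.001]
[-0.1, 0.7, -2.2, -0.001, -0.001, -0.001]
```

Contact on the runners (+15 N). Easing off and opening.

>>> {"op": "move_arm", "data": {
  "deltas": [
    [0,0,-1,0,0,0]
  ]
}}

```text
t: 21.73
ee_pos: [565.1, 283.3, 137.0]
orientation: [-3.14, 0.047, -0.001]
ft_force: [-0.0, 0.5, -7.2]
width: 35.3
```

>>> {"op": "move_arm", "data": {
  "deltas": [
    [0,0,0,0,0,0],
    [0,0,0,0,0,0],
    [0,0,0,0,0,0]
  ],
  "hand": -0.4
}}

```text
t: 21.98
ee_pos: [567.3, 284.0, 139.6]
orientation: [-3.138, 0.047, -0.01]
ft_force: [-0.2, -0.5, 0.4]
width: 52.0
```

```bash
python3 plan.py 565 282.5 138 -91.7 40 35;python3 - <<'E'
from workcell import ctrl, eyes
import cv2,numpy as np
d=eyes.get_image("wrist");cv2.imwrite(f"pics/wrist15.png",d["frame"][:,:,::-1])
E
```

```text
t 21.98 pos [567.3 284.  139.6] yaw -91.7 tilt 0.40 w 52.0 F [-0.2 -0.5  0.4] q [0.45 0.53 1.67 0.   0.93 2.05]
total tool delta [-2.3  1.6  1.6] [-0.004 -0.006 -0.   ]
[-2.3, 1.6, 1.6, -0.004, -0.006, -0.0]
```

View pics/wrist15.png

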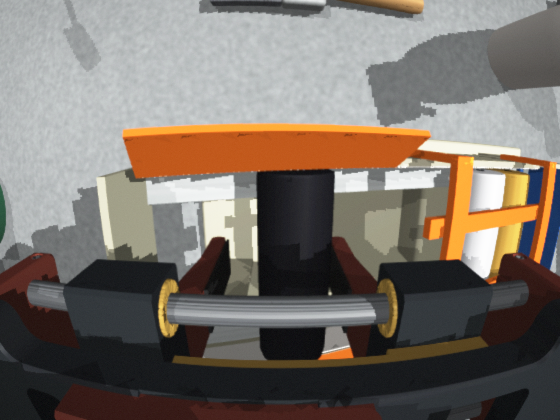

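Steel (295,260) is square against the finger. Lifting clear; next comes the release pad.

>>> {"op": "move_arm", "data": {
  "deltas": [
    [0,0,-25,0,0,0],
    [0,0,-35,0,0,0],
    [0,0,-40,0,0,0],
    [0,0,0,0,0,0]
  ],
  "hand": -0.4
}}

```text
t: 22.37
ee_pos: [567.0, 283.9, 242.6]
orientation: [-3.138, 0.047, -0.008]
ft_force: [1.3, 0.4, 0.7]
width: 61.5
```

```bash
python3 - <<'E'
from h import *
for n in("top0","scene0","scene13","top8"):
    d=load(n);W=cloud(d);hs=cv2.cvtColor(d["frame"],cv2.COLOR_RGB2HSV)
    m=((abs(hs[...,0].astype(int)-28)<6)&(hs[...,1]>150)&(W[...,2]>110)&(W[...,2]<140)&(W[...,1]>60)&(W[...,1]<140)&(W[...,0]<500)).astype(np.uint8)
    if m.sum()<30: print(n,m.sum());continue
    c=max(cv2.findContours(m,0,1)[0],key=cv2.contourArea);e=cv2.fitEllipse(c)
    u,v=e[0];print(n,m.sum(),np.round(e,1) if 0 else (round(u,1),round(v,1),e[1]),cast(d,u,v,126).round(1),np.nanpercentile(W[m>0][:,2],[10,50,90]).round(1))
E
python3 plan.py 466 98 200 -91.7 40 35
python3 - <<'E'
from workcell import ctrl, eyes
import cv2,numpy as np
d=eyes.get_image("wrist");cv2.imwrite(f"pics/wrist16.png",d["frame"][:,:,::-1]);np.savez("wrist16.npz",**d)
d=eyes.get_image("scene");cv2.imwrite("pics/crop16.png",cv2.resize(d["frame"][115:245,265:415],None,fx=4.5,fy=4.5,interpolation=cv2.INTER_CUBIC)[:,:,::-1])
E
```

```text
top0 232 (215.6, 258.3, (15.742603302001953, 17.027202606201172)) [465.  100.4 126. ] [125.1 127.  129.1]
scene0 86 (301.8, 172.7, (8.148842811584473, 11.342086791992188)) [470.9  94.  126. ] [120.9 127.4 129.4]
scene13 85 (301.9, 172.6, (8.089706420898438, 11.335297584533691)) [470.7  94.7 126. ] [121.4 127.4 129.4]
top8 0
t 22.37 pos [567.  283.9 242.6] yaw -91.7 tilt 0.34 w 61.5 F [1.3 0.4 0.7] q [0.45 0.41 1.6  0.   1.13 2.05]
total tool delta [-95.6 189.   41.5] [-0.003 -0.005 -0.   ]
[-17.7, 35.0, 7.7, -0.003, -0.005, -0.0]
[-17.7, 35.0, 7.9, -0.0, 0.0, -0.0]
[-17.7, 35.0, 7.9, -0.0, 0.0, -0.0]
[-17.6, 35.0, 7.9, -0.0, 0.0, -0.0]
[-17.7, 35.0, 7.8, -0.0, 0.0, -0.0]
[-7.0, 13.9, 3.2, -0.0, 0.0, -0.0]
```

View pics/wrist16.png

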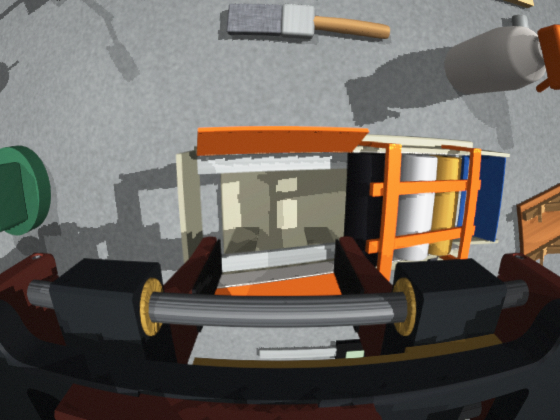

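View pics/crop16.png

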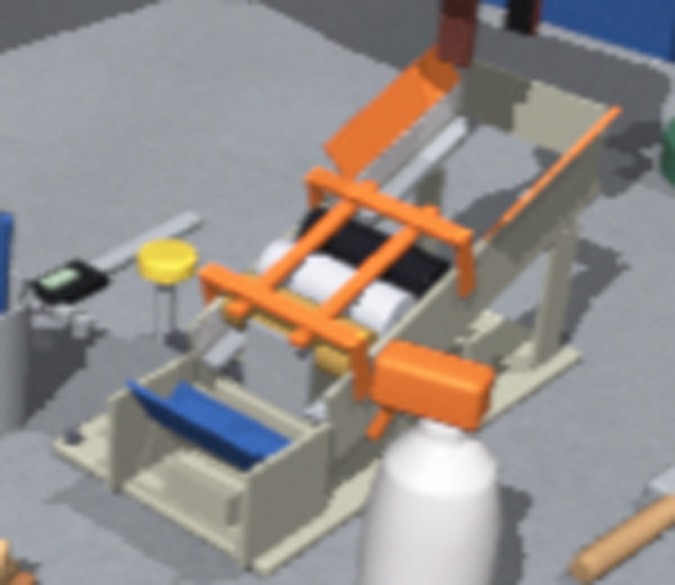

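All three are queued: brass (262,305) in the crop at the stop, aluminium behind it, and steel next to that. Moving above the pad at about (467,98) with the jaws shut.

>>> {"op": "move_arm", "data": {
  "deltas": [
    [-18,35,5,-0.003,-0.005,0],
    [-18,35,5,0,0,0],
    [-18,35,5,0,0,0],
    [-18,35,5,0,0,0],
    [-18,35,5,0,0,0]
  ],
  "hand": 1
}}

```text
t: 22.88
ee_pos: [467.6, 110.8, 207.5]
orientation: [3.141, -0.035, -0.009]
ft_force: [0.4, -0.5, -0.0]
width: 31.6
```

>>> {"op": "move_arm", "data": {
  "deltas": [
    [-5,8,5,0,0,0],
    [0,0,0,0,0,0],
    [0,0,0,0,0,0]
  ]
}}

```text
t: 23.13
ee_pos: [455.2, 97.3, 198.5]
orientation: [3.138, -0.044, -0.023]
ft_force: [0.5, 1.1, 0.5]
width: 11.9
```

```bash
python3 plan.py 467 98.5 150 -91.7 40 35
```

```text
t 23.13 pos [455.2  97.3 198.5] yaw -91.6 tilt 0.86 w 11.9 F [0.5 1.1 0.5] q [0.18 0.23 1.98 0.   0.94 1.78]
total tool delta [12.4 -1.7 48.3] [0.003 0.015 0.002]
[10.0, -1.4, 38.7, 0.003, 0.015, 0.002]
[2.3, -0.3, 9.7, 0.0, -0.0, -0.0]
```

>>> {"op": "move_arm", "data": {
  "deltas": [
    [8,-1,15,0.003,0.013,0],
    [0,0,20,0,0,0],
    [0,0,5,0,0,0],
    [0,0,0,0,0,0]
  ]
}}

```text
t: 23.47
ee_pos: [467.9, 102.0, 157.7]
orientation: [-3.139, 0.041, -0.005]
ft_force: [-0.1, -0.9, 0.2]
width: 0.2
```

```bash
python3 plan.py 467 98.5 135 -91.7 40 35;python3 - <<'E'
from workcell import ctrl, eyes
import cv2,numpy as np
d=eyes.get_image("wrist");cv2.imwrite(f"pics/wrist17.png",d["frame"][:,:,::-1]);np.savez("wrist17.npz",**d)
d=eyes.get_image("scene");cv2.imwrite("pics/crop17.png",cv2.resize(d["frame"][105:245,215:415],None,fx=4,fy=4,interpolation=cv2.INTER_CUBIC)[:,:,::-1])
E
```

```text
t 23.47 pos [467.9 102.  157.7] yaw -91.5 tilt 0.22 w 0.2 F [-0.1 -0.9  0.2] q [0.19 0.31 2.   0.   0.83 1.78]
total tool delta [-0.9  3.6 22.6] [-0.002 -0.003  0.004]
[-0.9, 3.6, 22.6, -0.002, -0.003, 0.004]
```

View pics/wrist17.png

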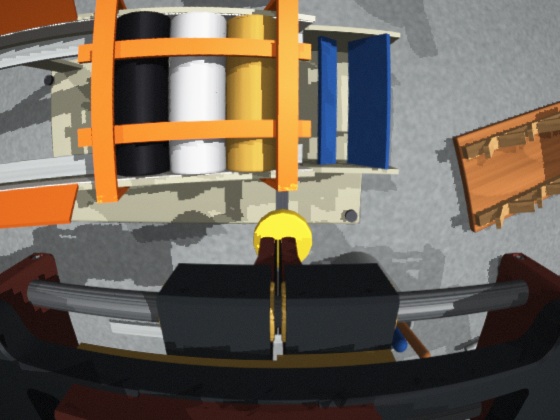

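View pics/crop17.png

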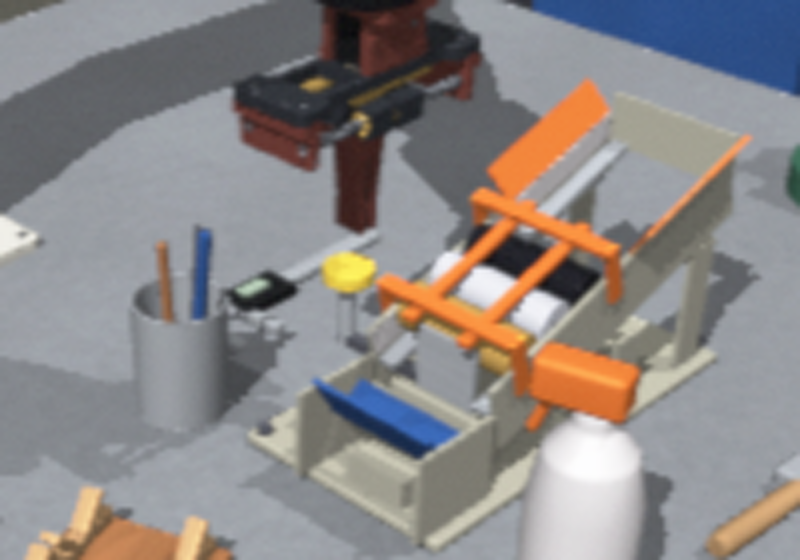

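All three blanks lie square in the queue, and the pad (283,235) is right under the shut fingers. Pressing down.

>>> {"op": "move_arm", "data": {
  "deltas": [
    [-1,3,12,-0.002,-0.003,0],
    [0,0,12,0,0,0],
    [0,0,10,0,0,0]
  ]
}}

```text
t: 23.82
ee_pos: [470.6, 100.3, 126.3]
orientation: [-3.14, 0.038, -0.014]
ft_force: [-3.1, -2.0, 9.8]
width: 0.1
```

```bash
python3 plan.py 467 98.5 96 -91.7 40 35
```

```text
t 23.82 pos [470.6 100.3 126.3] yaw -91.4 tilt 0.52 w 0.1 F [-3.1 -2.   9.8] q [ 0.19  0.36  2.02 -0.    0.76  1.78]
total tool delta [-3.8  2.  30.3] [-0.002 -0.009  0.006]
[-3.8, 2.0, 30.3, -0.002, -0.009, 0.006]
```

>>> {"op": "move_arm", "data": {
  "deltas": [
    [-1,0,10,0,-0.006,0],
    [-1,0,9,0,-0.002,0],
    [-1,0,7,0,-0.002,0],
    [0,0,5,0,0,0]
  ]
}}

```text
t: 24.15
ee_pos: [470.8, 100.4, 98.4]
orientation: [-3.14, 0.036, -0.005]
ft_force: [-37.2, -6.1, 138.1]
width: 0.1
```

```bash
python3 plan.py 467 98.5 96 -91.7 40 35
```

```text
t 24.15 pos [470.8 100.4  98.4] yaw -91.3 tilt 0.19 w 0.1 F [-37.2  -6.1 138.1] q [0.18 0.41 2.03 0.   0.7  1.78]
total tool delta [-3.8  2.   2.4] [-0.001 -0.003  0.007]
[-3.8, 2.0, 2.4, -0.001, -0.003, 0.007]
```

The force overshot on the hard stop: 138 N reads above the 120 N limit. Easing off at once.

>>> {"op": "move_arm", "data": {
  "deltas": [
    [0,0,0,0,0,0]
  ]
}}

```text
t: 24.23
ee_pos: [471.0, 100.4, 100.4]
orientation: [-3.14, 0.036, -0.005]
ft_force: [-4.7, -0.7, 8.7]
width: 0.6
```

```bash
python3 plan.py 467 98.5 98 -91.7 40 35;python3 - <<'E'
from workcell import ctrl, eyes
import cv2,numpy as np
d=eyes.get_image("wrist");cv2.imwrite(f"pics/wrist18.png",d["frame"][:,:,::-1])
print(ctrl.get_obs()["ft_force"],ctrl.get_obs()["ee_pos"])
E
```

```text
t 24.23 pos [471.  100.4 100.4] yaw -91.3 tilt 0.20 w 0.6 F [-4.7 -0.7  8.7] q [0.18 0.41 2.02 0.   0.7  1.78]
total tool delta [-4.   2.   2.4] [-0.001 -0.003  0.007]
[-4.0, 2.0, 2.4, -0.001, -0.003, 0.007]
[-3.35700896 -0.57690245  9.55430684] [471.0009466  100.44576443 100.22459996]
```

View pics/wrist18.png

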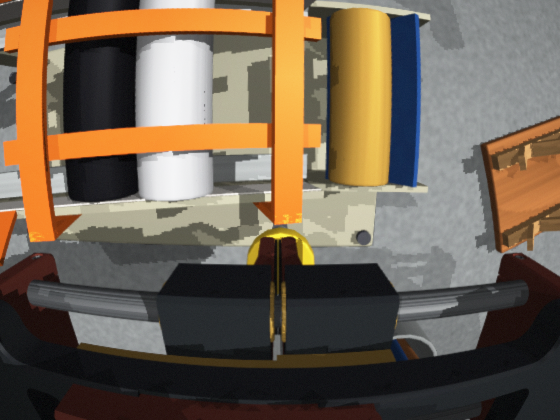

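Brass (360,100) already lies in the blue cradle, with aluminium and steel held back. Letting the pad spring up.

>>> {"op": "move_arm", "data": {
  "deltas": [
    [0,0,-15,0,0,0],
    [0,0,-30,0,0,0],
    [0,0,-35,0,0,0],
    [0,0,-35,0,0,0],
    [0,0,0,0,0,0]
  ]
}}

```text
t: 24.7
ee_pos: [471.4, 100.3, 219.2]
orientation: [-3.14, 0.036, -0.006]
ft_force: [1.6, 0.1, 0.1]
width: 0.2
```

```bash
python3 plan.py 467 98.5 220 -91.7 40 35;python3 - <<'E'
from workcell import ctrl, eyes
import cv2,numpy as np
d=eyes.get_image("wrist");cv2.imwrite(f"pics/wrist19.png",d["frame"][:,:,::-1])
E
```

```text
t 24.70 pos [471.4 100.3 219.2] yaw -91.3 tilt 0.23 w 0.2 F [1.6 0.1 0.1] q [0.18 0.22 1.94 0.   0.98 1.78]
total tool delta [-4.3  1.9 -0.8] [-0.001 -0.004  0.007]
[-4.3, 1.9, -0.8, -0.001, -0.004, 0.007]
```

View pics/wrist19.png

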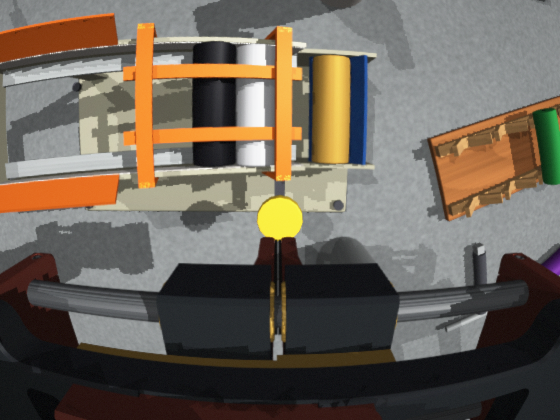

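The queue has moved up (steel 213, aluminium 253, brass in the cradle at 330) and the pad is up. Backing away so the fixed cameras get a clear check.

>>> {"op": "move_arm", "data": {
  "deltas": [
    [-10,0,-30,0,0,0],
    [-15,-35,-10,0,0,0],
    [-15,-38,0,0,0,0],
    [-10,-40,0,0,0,0],
    [0,-40,0,0,0,0]
  ]
}}

```text
t: 25.17
ee_pos: [422.0, 252.0, 253.6]
orientation: [3.139, -0.056, -0.005]
ft_force: [1.4, 0.3, 0.6]
width: 0.2
```

>>> {"op": "move_arm", "data": {
  "deltas": [
    [0,-40,0,0,0,0],
    [0,-40,0,0,0,0],
    [0,-30,0,0,0,0],
    [0,0,0,0,0,0],
    [0,0,0,0,0,0]
  ]
}}

```text
t: 25.58
ee_pos: [421.9, 372.9, 245.3]
orientation: [3.136, -0.046, -0.013]
ft_force: [0.0, -0.2, 0.2]
width: 0.1
```

Run:
```python
from workcell import ctrl, eyes
from h import *
o=ctrl.get_obs();print(o["t"],o["ee_pos"].round(1),o["ft_force"].round(1))
a={}
for n in("scene","top"):
    d=eyes.get_image(n);a[n]=d;np.savez(n+"20.npz",**d);cv2.imwrite(f"pics/{n}20.png",d["frame"][:,:,::-1])
d=a["scene"];cv2.imwrite("pics/crop20.png",cv2.resize(d["frame"][105:245,215:415],None,fx=4,fy=4,interpolation=cv2.INTER_CUBIC)[:,:,::-1])
d=a["top"];cv2.imwrite("pics/crop21.png",cv2.resize(d["frame"][170:290,70:280],None,fx=3.8,fy=3.8,interpolation=cv2.INTER_CUBIC)[:,:,::-1])
```

```text
25.5833 [421.9 372.9 245.3] [ 0.  -0.2  0.2]
```

View pics/crop20.png

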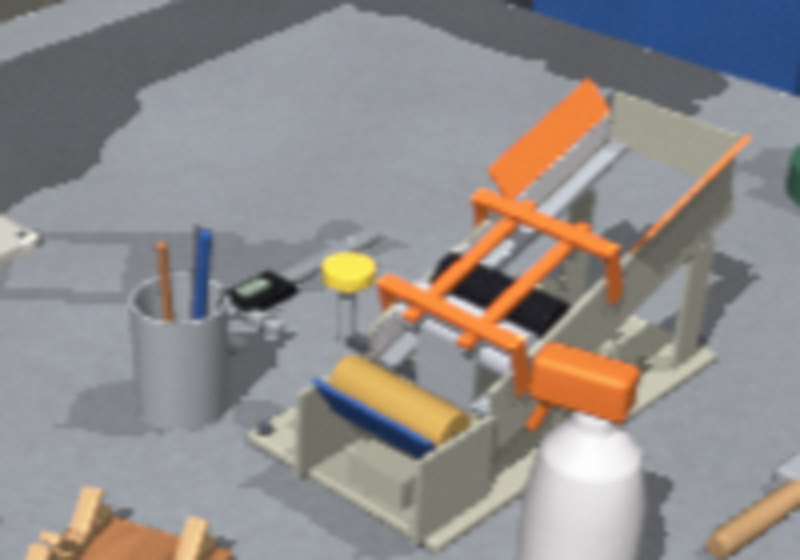

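View pics/top20.png

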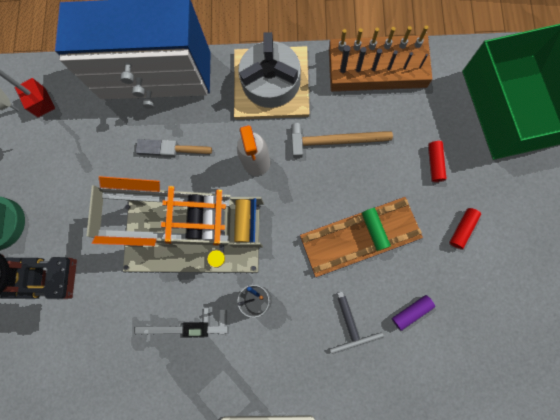

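View pics/crop21.png

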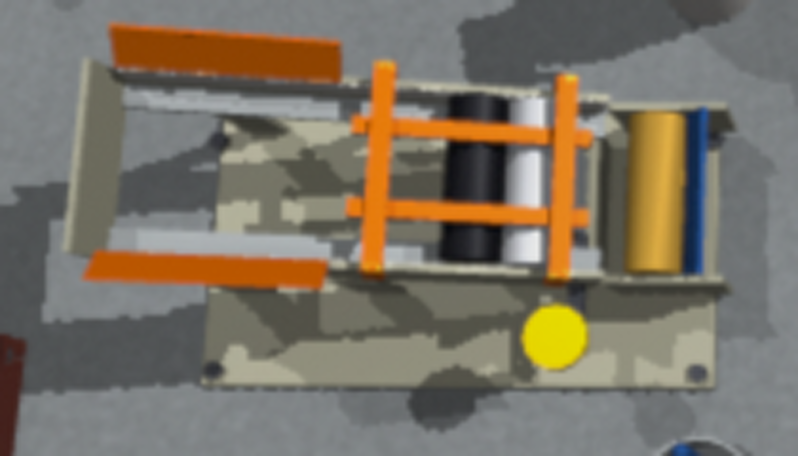

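The brass lies square in the cradle (655,190 in the crop) and the aluminium is at the stop with the steel behind it. The pad is up at (555,337), the same place as at the start, and the green blank is in its notch. The bystanders haven't moved and the gripper is clear, so I'm handing in.

```bash
python3 -c "
from workcell import ctrl
print(ctrl.close_job())"
```

```text
the job is handed in; nothing more can be done
None
```

The feeder is loaded and released as asked, but one check failed. When the release pad hit its hard stop, the wrist force briefly read about 138 N (z), above the 120 N limit. I commanded the last press rows too far and eased off within one row. That may count as a failed run.

- **Loading:** I set the brass, aluminium and steel blanks down on the runners in that order. Each one rolled down and queued squarely behind the one before.
- **Release:** One full press of the pad let the brass out, and the pad then sprang back up.
- **Final views:** Before hand-in, the top and scene cameras showed:
  - the brass square in the blue cradle;
  - the aluminium at the stop with the steel right behind it;
  - the pad up;
  - the green blank in its notch;
  - no bystander visibly moved;
  - the gripper about 370 mm from the base axis to the left, about 245 mm up, touching nothing (force about 0 N).

These final checks were by eye from the pictures; I did not measure the positions in millimetres. The job was handed in at about 26 s of the 72 s allowed.

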